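Pin the change-part plate stack in line on the filler fixture

ROBOT

A 6-joint arm with a two-finger parallel gripper is mounted at the origin on the work surface. World frame = base frame: x ahead of the robot, y to its left, z up, the work surface at z = 0. Lengths are in m, angles in rad, forces in N, time in s.
With the tool pointing down it reaches from about 0.375 to 0.9 m from the base axis. Payload 3.1 kg.
Tool frame: the origin (TCP) lies midway between the tips of the shut fingers; the grasp point (between the pads) lies 19 mm behind it (manip.hold_point_z is the distance from the TCP to the grasp point, in m); x points along the fingers, y is the direction in which the jaws open and shut, and the axes are right-handed (so a half turn about x gives the same grasp; the last joint's range is limited). The gripper opens to 85 mm and grips with 20 to 120 N. Pads are 22 mm wide; open, the fingers measure 114 mm over their backs; the gripper's body (76 mm by 85 mm) begins 54 mm behind the grasp point. The pads swing forward as they close: fully open they stand 13 mm farther back than shut.
Start: joints at [1.089, 0.527, 1.433, -0, 1.181, -0.178], TCP at [0.186, 0.597, 0.231] pointing down, gripper open.
Joint ranges: [-3.08, 3.08], [-0.75, 2.2], [0.22, 2.44], [-1.43, 4.57], [0, 2.65], [-2.85, 2.85]. Speed limits (rad/s): [2.79, 2.79, 3.14, 3.14, 3.14, 3.14].

INTERFACE

Orientations are given as a unit quaternion [x, y, z, w].
In Python, from station import manip, snapshot gives the robot as it stands.
- The arm moves only by the shell command python3 -m crank 'ROWS' [FORCE]. ROWS is JSON, a list of rows, each a list of 5 numbers: the finger opening in m, from 0 to 0.0854, then the shift along the tool's x, y, z in m, then the turn about the tool's x in rad. In form: [[grip, tx, ty, tz, yaw], ...]. A call has 1 to 5 rows; each row shifts and turns the commanded pose from where the row before left it, along the tool's axes as they then stand; what a row does not reach is not made up. A row lasts 1/10 s, in which the tool goes at most 50 mm and 8.59 degrees, less where a joint would pass 70% of its speed; a pose out of reach is approached as far as the arm can. A call is refused whole if a number of a shift passes 0.05 or a number of a turn 0.15, either way. A call with a gripper value outside its range is refused whole. The fingers move at their own pace and stop on an object; FORCE is the grip in N (left out, the last holds). Time passes only in rows, so rows that do not move let the fingers close. It gives the time, the measured TCP pose, the force and the opening at its end, in the units of the state.
- manip.sense(): the state, without advancing time (a new reading comes with each control period).
- snapshot(name): name is "scene" or "top" or "wrist"; returns a dict with "image" (480x640x3 uint8, blue, green, red), "range_z" (480x640 float32, m along the optical axis (not along the pixel's ray), 0 where there is no reading), "vertical_fov" (degrees; the focal length in pixels is half the picture's height over the tangent of half this angle, whatever the lens; pixels are square), "cx", "cy" (the principal point, pixels), "distortion" ([k1, k2, p1, p2, k3] as OpenCV has them; the pictures are not rectified), "extrinsics" (4x4, takes a point from world to camera coordinates); the wrist camera has in their place "T_tool_cam" (4x4, takes a point from camera to tool coordinates, whose origin is the TCP and whose axes are the tool frame's). Camera axes: x right, y up, looking along -z (the intrinsics and any distortion apply to the point x, -y, -z); pixel columns grow to the right and rows downward; lengths in m; the calibration is good to about 2 mm. A picture is of the moment at which its call begins: read the wrist's pose just before it.
- manip.sign_off(): hands the job in, once; it reports no verdict.
The state is a dict: "t": time; "q": joint angles; "qd": joint speeds; "tau": joint torques, N m; "tcp_pos": TCP position; "tool_rot": TCP orientation; "force": force on the tool from outside, world axes, zero at the start; "ft_torque": the same for the moment, N m; "finger_gap": opening from 0.0 (shut) to 1.0 (fully open).
Only numpy, scipy, OpenCV 4.12 (cv2) and the standard library are available. Lean on these libraries where they do the work, as an engineer would, in place of code of your own. Each camera call takes 0.05 s, during which the arm holds its last target.

TASK

Get the filler's change parts ready: swing the yellow keeper arm out to its stop clear of the fixture, then lay every blue format plate on the bench flat in a pile between the brass guide posts, and the bare metal cover plate last on top. Drive the tapered red-headed pin down through the holes of the whole pile into the base until its collar sits on the cover, so that plates and sliding bed are pulled into line with the base hole. Finally swing the keeper arm back over the pin to its other stop, and knock nothing over.

Things in the scene. Friction and masses are not known exactly. Their poses are not given: they have to be found in the camera images.
- plate_a: Format plate A, flat blue plastic 50 x 130 x 10 mm, 140 g, a 24 mm through hole at its centre and eight small black dimples (look only). Origin: centre of the underside, on the hole's axis; x across the 50 mm width, y along the 130 mm length, z up. Starts flat on the bench. Two to four of the four plates are present; absent ones read None.
- plate_b: Format plate B, flat blue plastic 50 x 130 x 10 mm, 140 g, a 24 mm through hole at its centre and eight small black dimples (look only). Origin: centre of the underside, on the hole's axis; x across the 50 mm width, y along the 130 mm length, z up. Starts flat on the bench. Two to four of the four plates are present; absent ones read None.
- plate_c: Format plate C, flat blue plastic 50 x 130 x 10 mm, 140 g, a 24 mm through hole at its centre and eight small black dimples (look only). Origin: centre of the underside, on the hole's axis; x across the 50 mm width, y along the 130 mm length, z up. Starts flat on the bench. Two to four of the four plates are present; absent ones read None.
- plate_d: Format plate D, flat blue plastic 50 x 130 x 10 mm, 140 g, a 24 mm through hole at its centre and eight small black dimples (look only). Origin: centre of the underside, on the hole's axis; x across the 50 mm width, y along the 130 mm length, z up. Starts flat on the bench. Two to four of the four plates are present; absent ones read None.
- cover: Cover plate, bare bright metal with a red stripe near each end, 50 x 130 x 10 mm, 160 to 260 g, a 24 mm hole at its centre. Origin: centre of the underside, on the hole's axis; x across the 50 mm width, y along the length, z up. Starts flat on the bench.
- pin: Tapered steel pin, about 0.3 kg, upright. Origin: centre of the collar's underside, z up along the pin. Below: shank of 22 mm diameter to z = -66 mm, then a taper to an 8 mm tip at z = -98 mm. Above: collar 40 mm diameter, 6 mm thick, and red round head, 30 mm diameter, z = 6 to 36 mm. Starts hanging by its collar in the grey stand; lift it 100 mm to clear.
- pin_stand: Grey fixed block 56 x 56 mm, 102 mm tall, with a vertical through hole that holds the pin. Origin: centre of its underside.
- base_hole (a point): Centre of the mouth of the 24 mm through hole in the fixed aluminium base (100 x 170 mm, 60 mm tall), 60 mm above the bench. It does not move; the pin must enter it. x points from the hole to the keeper's hinge post on the far side; y is the length direction of the plates as they must lie; z up.
- nest (a point): Centre of the bed's 24 mm hole at the bed's upper face, 68 mm above the bench; the pile rests here. Axes as base_hole. Six brass posts (10 mm diameter, pointed, 58 mm tall) stand on the bed at x, y = +-32.5, +-50 mm and 0, +-72.5 mm: a plate has 2.5 mm play each way, and may lie either way round. The middle 90 mm of both long sides is open for fingers.
- bed (a joint): Slide of the dark steel bed (90 x 166 mm, 8 mm thick) along the base's y, m: 0 = its hole in line with the base hole, range -0.005 to 0.005. It starts anywhere in that and moves with the posts and the pile; about 1.5 N slides it.
- keeper (a joint): Angle of the yellow keeper arm on its upright hinge, rad: 0 = working stop, over the base hole (arm along the fixture's -x); 1.571 = swung out to its other stop (arm along the fixture's +y, the robot's left). Grows clockwise seen from above. Stays where left; 1 N at the knob moves it. Starts at 0.12 to 0.55, in the way above the nest.
- keeper_hinge (a point): Point on the keeper's vertical hinge axis at the underside of the arm, 160 mm above the bench, 125 mm from the base hole along the fixture's +x. The hinge post is 22 mm in diameter.
- keeper_knob (a point): Middle of the black round knob (24 mm diameter, 172 to 212 mm above the bench) standing on the keeper arm near its free end, 155 mm from the hinge axis; the point is 192 mm above the bench. The arm is 24 mm wide, 12 mm thick, and clears the seated pin for the tallest pile (head top at 154 mm).
- jar_a: White plastic jar with black lid, 90 mm diameter, 120 mm tall. Bystander, stays upright. Origin: centre of the underside, z up.
- jar_b: White jar with orange band and black lid, 80 mm diameter, 100 mm tall. Bystander, stays upright. Origin: centre of the underside, z up.
- bottle_c: Violet bottle with white cap, 64 mm diameter, 150 mm tall. Bystander, stays upright. Origin: centre of the underside, z up.
- bowl: Steel bowl, 110 mm diameter, 50 mm tall. Bystander, stays upright. Origin: centre of the underside, z up.
- reel: Clear plastic film reel lying flat, 110 mm diameter, 36 mm tall. Bystander, stays upright. Origin: centre of the underside, z up.
Not all that is in view belongs to the job. Leave any turquoise look-alike of the plate_b alone.

How it is judged:
By the outcome, as a careful person would: the job done as asked, in the order asked, and still so for the second after the job is handed in, with the robot touching nothing.
Of plate_a, plate_b, plate_c, plate_d only 2 to 4 are there at a start; the rules pass over those that are not, and their reading is None.
At some moment in a run one of plate_a, plate_b, plate_c, plate_d, cover may be knocked a few centimetres aside while the robot is not near it.
It also fails if it takes over 210 s, if anything falls off the work surface, if the arm or the gripper's body presses on something with over 40 N, if the wrist force passes 120 N, or if a joint passes its speed limit or range.

## Working session

There is one attempt and no reset: what is moved stays moved. The work goes in short steps, Python scripts to look and compute and a shell command to move; the robot and the scene stay as the last step left them, time stands still between calls to the robot, and variables do not carry over. Pictures are saved under pics/ and viewed, and the job is handed in when it is done.

```bash
ls -la; mkdir -p pics; cat > h.py <<'E'
import numpy as np, cv2
from station import manip, snapshot
E
python3 - <<'E'
from h import *
s=manip.sense(); print({k:np.round(v,4).tolist() for k,v in s.items()}); print(manip.hold_point_z)
for n in ["scene","top","wrist"]:
    d=snapshot(n); cv2.imwrite(f"pics/{n}0.png",d["image"]); print(n,d["vertical_fov"],d["cx"],d["cy"],d["distortion"]); print(np.round(d.get("extrinsics",d.get("T_tool_cam")),4).tolist())
    np.savez(f"{n}0.npz",**{k:v for k,v in d.items()})
E
```

```text
total 12
drwxr-xr-x  3 agent agent 4096 Dec  6 20:46 .
drwxr-xr-x 23 root  root  4096 Dec  6 20:46 ..
drwxr-xr-x  2 agent agent 4096 Dec  6 20:46 pics
{'t': 0.0, 'q': [1.0895, 0.5284, 1.4339, -0.0, 1.1814, -0.1785], 'qd': [0.0001, 0.0007, -0.0002, 0.0017, 0.002, -0.0004], 'tau': [-0.0001, -44.2339, -17.8028, -0.0002, 0.0082, -0.0], 'tcp_pos': [0.186, 0.5959, 0.2303], 'tool_rot': [0.1059, 0.6993, -0.1074, 0.6988], 'force': [-0.7134, -0.3878, -0.1385], 'ft_torque': [0.061, 0.0015, -0.0128], 'finger_gap': 0.9993}
0.0187
scene 46.54793906406806 327.01349146443283 227.2748884912716 [-0.01498201  0.          0.          0.          0.        ]
[[0.7828, 0.6222, 0.0019, -0.4157], [-0.3306, 0.4134, 0.8484, 0.054], [0.5271, -0.6648, 0.5294, -1.7327], [0.0, 0.0, 0.0, 1.0]]
top 55.35888596781259 324.1205429855554 245.66558723080277 [-0.08606461  0.          0.          0.          0.        ]
[[-0.0251, -0.9996, -0.0102, 0.0261], [0.9938, -0.026, 0.1083, -0.5431], [-0.1086, -0.0074, 0.9941, -1.3334], [0.0, 0.0, 0.0, 1.0]]
wrist 58.44544111911356 314.09622831972075 240.95075622886367 [-0.07063264  0.          0.          0.          0.        ]
[[-0.0012, 0.272, -0.9623, -0.1432], [1.0, 0.001, -0.001, 0.0007], [0.0007, -0.9623, -0.272, -0.0696], [0.0, 0.0, 0.0, 1.0]]
```

View pics/scene0.png

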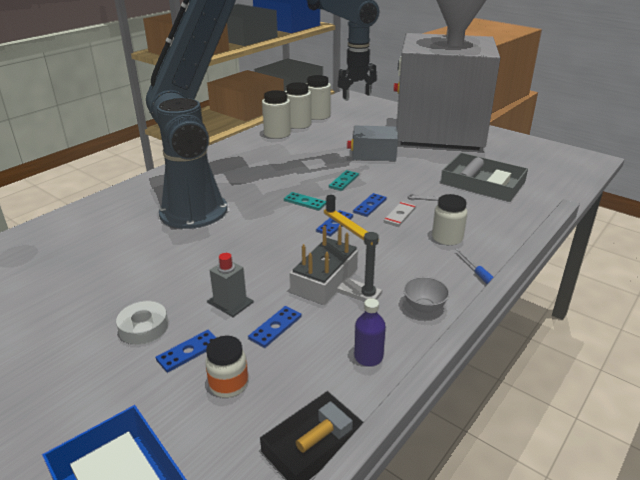

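View pics/top0.png

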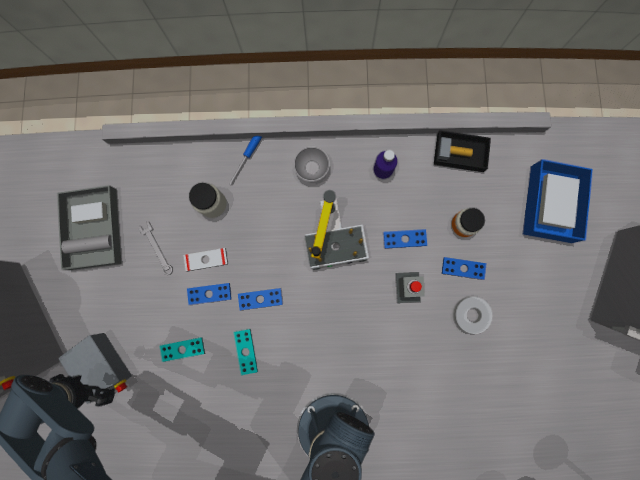

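View pics/wrist0.png

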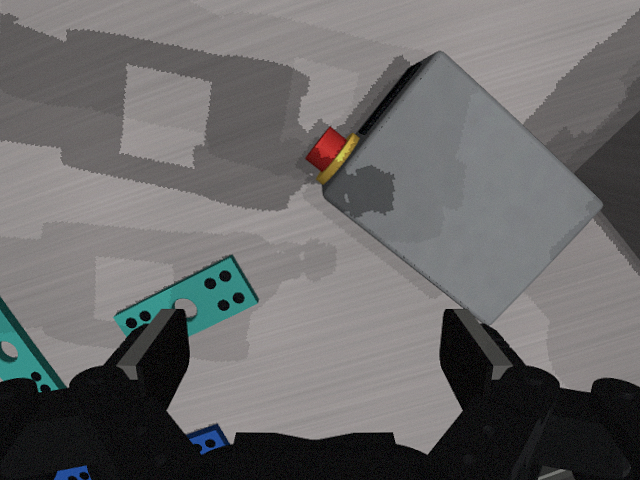

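The pictures show four blue plates, at top-view pixels (209,294), (260,299), (405,239) and (465,268). The metal cover with red stripes is at (206,259). There are two turquoise look-alikes at (182,349) and (246,352), which I'll leave alone. The fixture is at (336,247), its keeper knob at (316,252), and the pin stand at (410,287).

```bash
cat > h.py <<'E'
import numpy as np, cv2
from scipy.spatial.transform import Rotation as R
from station import manip, snapshot
def K(d):
    f=240/np.tan(np.radians(float(d["vertical_fov"]))/2); return np.array([[f,0,float(d["cx"])],[0,f,float(d["cy"])],[0,0,1.]])
F=np.diag([1,-1,-1,1.])
def toolT(s):
    T=np.eye(4);T[:3,:3]=R.from_quat(s["tool_rot"]).as_matrix();T[:3,3]=s["tcp_pos"];return T
def shot(name,png=None):
    s=manip.sense(); d=dict(snapshot(name))
    # Tcv: world->opencv cam
    d["W"]= F@d["extrinsics"] if name!="wrist" else F@np.linalg.inv(toolT(s)@d["T_tool_cam"])
    if png: cv2.imwrite(f"pics/{png}.png",d["image"])
    return d
def rays(d,uv):
    n=cv2.undistortPoints(np.float64(uv).reshape(-1,1,2),K(d),np.float64(d["distortion"])).reshape(-1,2)
    return np.c_[n,np.ones(len(n))]
def at_depth(d,uv,z):
    p=rays(d,uv)*np.asarray(z).reshape(-1,1); Wi=np.linalg.inv(d["W"]); return p@Wi[:3,:3].T+Wi[:3,3]
def at_height(d,uv,h):
    Wi=np.linalg.inv(d["W"]); r=rays(d,uv)@Wi[:3,:3].T; c=Wi[:3,3]; return c+r*((h-c[2])/r[:,2])[:,None]
def cloud(d):
    v,u=np.mgrid[0:480,0:640]; uv=np.c_[u.ravel(),v.ravel()]
    z=d["range_z"].ravel(); P=at_depth(d,uv,z); P[z==0]=np.nan; return P.reshape(480,640,3)
def proj(d,P):
    W=d["W"]; rv=cv2.Rodrigues(W[:3,:3])[0]; return cv2.projectPoints(np.float64(P).reshape(-1,1,3),rv,W[:3,3],K(d),np.float64(d["distortion"]))[0].reshape(-1,2)
def blobs(d,kind,amin=60):
    hsv=cv2.cvtColor(d["image"],cv2.COLOR_BGR2HSV); h,s,v=cv2.split(hsv)
    m={"blue":(h>105)&(h<125)&(s>120)&(v>50),"yellow":(h>20)&(h<35)&(s>130)&(v>80),"red":((h<6)|(h>174))&(s>150)&(v>90)}[kind].astype(np.uint8)
    n,l,st,c=cv2.connectedComponentsWithStats(m)
    return [(l==i) for i in range(1,n) if st[i,4]>amin]
def rect(P2):
    (c,(w,h),a)=cv2.minAreaRect(np.float32(P2)); 
    if w<h: w,h=h,w; a+=90
    return np.array(c),w,h,(a+90)%180-90
E
python3 - <<'E'
from h import *
for n in ["top","scene"]:
    d=shot(n); C=cloud(d)
    tbl=C[300:330,300:330] 
    print(n,"depth table check", np.round(np.nanmedian(C[(np.abs(C[...,2])<.01)],0),4), np.nanstd(C[(np.abs(C[...,2])<.01)][:,2]))
    for kind in ["blue","red","yellow"]:
        for m in blobs(d,kind):
            P=C[m]; ok=~np.isnan(P[:,0])
            vs,us=np.nonzero(m); z=np.nanmedian(P[:,2])
            Q=at_height(d,np.c_[us,vs],0.010 if kind=="blue" else z)
            c,w,h,a=rect(Q[:,:2])
            print(kind,"px",us.mean().round(),vs.mean().round(),m.sum(),"medz %.4f"%z,"c",np.round(c,4),"wh %.3f %.3f ang %.1f"%(w,h,a))
E
```

```text
top depth table check [ 0.3729 -0.0391 -0.0006] 0.0031650056864167154
blue px 252.0 145.0 183 medz 0.0217 c [0.8672 0.2296] wh 0.078 0.026 ang -29.4
blue px 557.0 201.0 2808 medz 0.0415 c [ 0.668  -0.7197] wh 0.248 0.202 ang -11.5
blue px 405.0 239.0 616 medz 0.0092 c [ 0.5612 -0.2331] wh 0.130 0.050 ang -87.9
blue px 463.0 268.0 635 medz 0.0092 c [ 0.4671 -0.4073] wh 0.131 0.051 ang 80.3
blue px 208.0 294.0 614 medz 0.0093 c [0.4101 0.3645] wh 0.130 0.050 ang -83.9
blue px 260.0 299.0 604 medz 0.0090 c [0.3905 0.2095] wh 0.129 0.050 ang -83.8
red px 416.0 286.0 93 medz 0.1373 c [ 0.4149 -0.2358] wh 0.027 0.027 ang 87.6
yellow px 322.0 225.0 425 medz 0.1708 c [0.5841 0.0146] wh 0.134 0.026 ang -14.6
scene depth table check [ 0.4284 -0.209  -0.0008] 0.002756103568027635
blue px 291.0 14.0 1370 medz 0.2610 c [-1.7332  2.4298] wh 1.234 0.471 ang -34.7
blue px 369.0 204.0 332 medz 0.0085 c [0.4154 0.3596] wh 0.138 0.052 ang -83.4
blue px 328.0 227.0 173 medz 0.0083 c [0.3995 0.176 ] wh 0.082 0.052 ang -83.3
blue px 484.0 274.0 147 medz 0.0217 c [0.8542 0.243 ] wh 0.067 0.029 ang -31.1
blue px 274.0 326.0 839 medz 0.0086 c [ 0.5679 -0.2367] wh 0.134 0.054 ang -87.9
blue px 185.0 351.0 947 medz 0.0084 c [ 0.474  -0.4113] wh 0.130 0.057 ang 80.1
blue px 113.0 446.0 3821 medz 0.0502 c [ 0.5943 -0.6787] wh 0.208 0.174 ang -11.2
red px 225.0 260.0 159 medz 0.1331 c [ 0.4266 -0.2456] wh 0.061 0.025 ang -43.1
yellow px 348.0 223.0 279 medz 0.1708 c [0.5825 0.0143] wh 0.138 0.028 ang -12.5
```

```bash
python3 - <<'E'
from h import *
d=shot("top")
c=d["image"][170:290,270:390]; cv2.imwrite("pics/fixtop.png",cv2.resize(c,None,fx=5,fy=5,interpolation=cv2.INTER_CUBIC))
e=shot("scene")
c=e["image"][180:320,260:420]; cv2.imwrite("pics/fixscene.png",cv2.resize(c,None,fx=4,fy=4,interpolation=cv2.INTER_CUBIC))
C=cloud(d)
# high points
for lo,hi,nm in [(.055,.064,"base"),(.064,.073,"bed"),(.165,.177,"arm"),(.195,.22,"knob/post")]:
    m=(C[...,2]>lo)&(C[...,2]<hi)&(C[...,0]>.4)&(C[...,0]<.8)&(abs(C[...,1])<.17)
    n,l,st,ce=cv2.connectedComponentsWithStats(m.astype(np.uint8))
    for i in range(1,n):
        if st[i,4]>15:
            P=C[l==i]; cc,w,h,a=rect(P[:,:2]); print(nm,ce[i].round(1),st[i,4],"z %.4f"%np.median(P[:,2]),np.round(cc,4),"%.3f %.3f %.1f"%(w,h,a))
E
```

```text
base [347.4 252.3] 203 z 0.0600 [ 0.538 -0.024] 0.173 0.101 -80.6
base [333.  229.9] 23 z 0.0592 [ 0.5847 -0.0166] 0.045 0.008 -83.2
base [311.2 233.8] 16 z 0.0591 [0.5741 0.0488] 0.029 0.009 -79.0
bed [338.1 246. ] 1207 z 0.0675 [ 0.5374 -0.0225] 0.169 0.094 -81.3
arm [324. 220.] 487 z 0.1714 [0.5984 0.0111] 0.166 0.030 -16.0
arm [315.8 255.9] 25 z 0.1693 [0.5025 0.0348] 0.024 0.011 81.8
knob/post [316.  250.3] 67 z 0.2104 [0.5126 0.0322] 0.022 0.021 -1.1
```

View pics/fixtop.png

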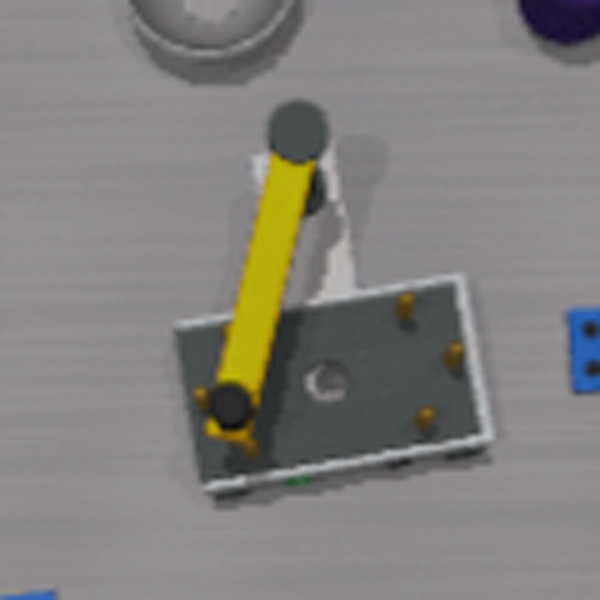

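View pics/fixscene.png

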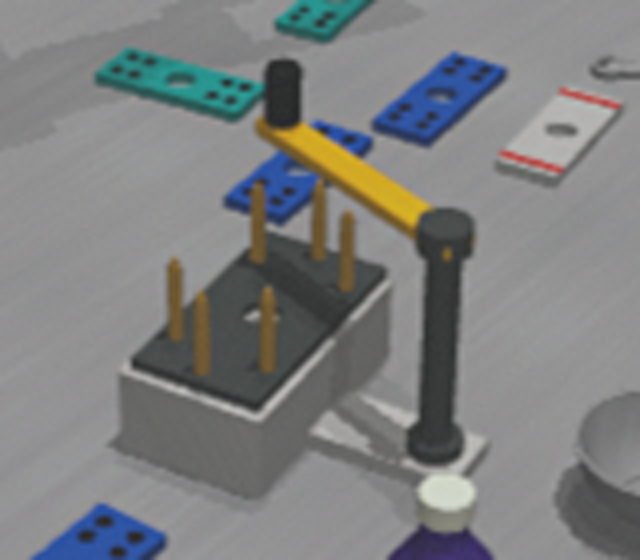

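```bash
cat >> h.py <<'E'
def psi(s): 
    y=R.from_quat(s["tool_rot"]).as_matrix()[:,1]; return np.degrees(np.arctan2(y[1],y[0]))
def plan(x,y,z,yaw,half=True,step=.045,via=None):
    """suggest tool-frame shift rows to bring TCP to (x,y,z), tool y axis at world angle yaw (deg, mod 180)"""
    s=manip.sense(); T=toolT(s); p0=T[:3,3]; a0=psi(s)
    da=(yaw-a0+90)%180-90
    if not half: da=(yaw-a0+180)%360-180
    q6=s["q"][5]; q1=s["q"][0]; 
    dq1=np.arctan2(y,x)-np.arctan2(p0[1],p0[0])
    q6n=q6-np.radians(da)+dq1
    if abs(q6n)>2.7: da-=np.sign(-q6n)*-180*1; q6n=q6-np.radians(da)+dq1
    tgt=np.array([x,y,z]); D=tgt-p0
    n=max(int(np.ceil(np.linalg.norm(D)/step)),int(np.ceil(abs(np.radians(da))/.14)),1)
    tilt=np.degrees(np.arccos(min(1,-T[2,0])))
    rows=[];a=a0
    for i in range(n):
        # tool axes if pointing straight down with y at angle a: x=-Z, y=(c,s,0), z = x cross y
        c,si=np.cos(np.radians(a)),np.sin(np.radians(a)); X=np.array([0,0,-1.]);Y=np.array([c,si,0]);Z=np.cross(X,Y)
        d=D/n; rows.append([round(float(d@X),4),round(float(d@Y),4),round(float(d@Z),4),round(float(np.radians(-da/n)),3)]); a+=da/n
    print("from",np.round(p0,4),"yaw %.1f tilt %.2f"%(a0,tilt),"turn %.1f q6n %.2f n=%d"%(da,q6n,n)); 
    for r in rows: print(r)
def st():
    s=manip.sense(); print("t %.2f"%s["t"],"tcp",np.round(s["tcp_pos"],4),"yaw %.1f"%psi(s),"gap %.3f"%s["finger_gap"],"F",np.round(s["force"],1),"q",np.round(s["q"],2))
E
python3 - <<'E'
from h import *
st()
# fixture frame estimate, knob
b=np.array([.538,-.0235]); 
for yaw in (8.7,9.4):
    ang=np.radians(yaw); hx=b+.125*np.array([np.cos(ang),np.sin(ang)]); print("hinge",hx)
    v=np.array([.5126,.0322])-hx; print(np.hypot(*v), np.degrees(np.arctan2(v[1],v[0])))
d=shot("top");C=cloud(d)
m=(C[...,2]>.155)&(C[...,0]>.635)&(C[...,0]<.7)&(abs(C[...,1])<.05)
P=C[m];print(len(P),np.median(P,0)); 
v,u=np.nonzero(m);print(u.mean(),v.mean(),np.nanmax(P[:,2]))
m2=m&(C[...,2]>.173); P=C[m2]; print(P.mean(0),len(P), P.min(0),P.max(0))
plan(.5126,.0322,.29,76)
E
```

```text
t 0.35 tcp [0.1862 0.5964 0.2311] yaw 72.7 gap 1.005 F [-0.7  0.6 -0.5] q [ 1.09  0.53  1.43  0.    1.18 -0.18]
hinge [ 0.66156174 -0.0045924 ]
0.15343819361323516 166.12606405757813
hinge [ 0.66132152 -0.00308425]
0.15284982565246744 166.65331443383633
172 [ 0.65665979 -0.00519768  0.17445412]
328.9651162790698 197.9360465116279 0.18168439937745084
[ 0.66201522 -0.00604981  0.17613831] 110 [ 0.63527139 -0.02176333  0.17300452] [0.67867115 0.00877539 0.1816844 ]
from [0.1863 0.5965 0.2312] yaw 72.7 tilt 0.02 turn 3.3 q6n -1.44 n=15
[-0.0039, -0.0294, 0.032, -0.004]
[-0.0039, -0.0295, 0.0319, -0.004]
[-0.0039, -0.0297, 0.0318, -0.004]
[-0.0039, -0.0298, 0.0316, -0.004]
[-0.0039, -0.0299, 0.0315, -0.004]
[-0.0039, -0.03, 0.0314, -0.004]
[-0.0039, -0.0302, 0.0313, -0.004]
[-0.0039, -0.0303, 0.0312, -0.004]
[-0.0039, -0.0304, 0.0311, -0.004]
[-0.0039, -0.0305, 0.0309, -0.004]
[-0.0039, -0.0306, 0.0308, -0.004]
[-0.0039, -0.0308, 0.0307, -0.004]
[-0.0039, -0.0309, 0.0306, -0.004]
[-0.0039, -0.031, 0.0305, -0.004]
[-0.0039, -0.0311, 0.0303, -0.004]
```

```bash
python3 -m crank '[[0.07,-0.004,-0.0295,0.032,-0.004],[0.07,-0.004,-0.0295,0.032,-0.004],[0.07,-0.004,-0.0295,0.032,-0.004],[0.07,-0.004,-0.030,0.0315,-0.004],[0.07,-0.004,-0.030,0.0315,-0.004]]' 40; python3 -m crank '[[0.07,-0.004,-0.030,0.0314,-0.004],[0.07,-0.004,-0.030,0.0314,-0.004],[0.07,-0.004,-0.030,0.0314,-0.004],[0.07,-0.004,-0.0305,0.031,-0.004],[0.07,-0.004,-0.0305,0.031,-0.004]]'; python3 -m crank '[[0.07,-0.004,-0.031,0.031,-0.004],[0.07,-0.004,-0.031,0.031,-0.004],[0.07,-0.004,-0.031,0.031,-0.004],[0.07,-0.004,-0.031,0.030,-0.004],[0.07,-0.004,-0.031,0.030,-0.004]]'; python3 - <<'E'
from h import *
st()
d=shot("wrist","w1");st()
plan(.5126,.0322,.29,76)
E
```

```text
t: 0.9
tcp_pos: [0.2959, 0.4068, 0.2516]
tool_rot: [0.1, 0.7, -0.099, 0.7]
force: [1.3, 0.3, 0.1]
finger_gap: 0.819
t: 1.4
tcp_pos: [0.4054, 0.219, 0.2718]
tool_rot: [0.093, 0.701, -0.092, 0.701]
force: [-0.0, 0.4, -0.3]
finger_gap: 0.818
t: 1.9
tcp_pos: [0.5143, 0.0302, 0.2917]
tool_rot: [0.086, 0.702, -0.086, 0.702]
force: [0.0, 0.0, 0.0]
finger_gap: 0.82
t 1.90 tcp [0.5143 0.0302 0.2917] yaw 76.1 gap 0.820 F [0. 0. 0.] q [-0.16  0.31  1.63  0.    1.21 -1.49]
t 1.95 tcp [0.5195 0.0242 0.2926] yaw 75.9 gap 0.822 F [ 3.6 -3.4  2. ] q [-0.17  0.31  1.62 -0.    1.2  -1.49]
from [0.5195 0.0242 0.2926] yaw 75.9 tilt 0.55 turn 0.1 q6n -1.47 n=1
[0.0026, 0.0061, -0.0086, -0.002]
```

View pics/w1.png

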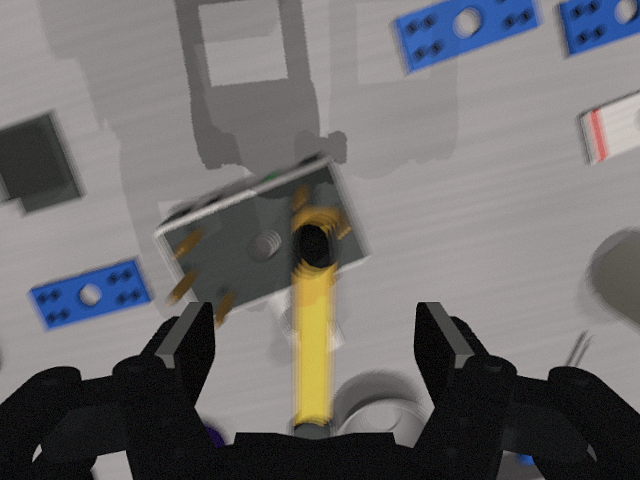

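```bash
python3 -m crank '[[0.07,0,0,0,0],[0.07,0,0,0,0]]' ; python3 - <<'E'
from h import *
st()
d=shot("wrist","w2");st(); np.savez("w2.npz",**d)
C=cloud(d)
for lo,hi,nm in [(.055,.064,"base"),(.064,.073,"bed"),(.165,.177,"arm"),(.205,.22,"knob")]:
    m=(C[...,2]>lo)&(C[...,2]<hi)&(C[...,0]>.4)&(C[...,0]<.8)&(abs(C[...,1])<.17)
    n,l,stt,ce=cv2.connectedComponentsWithStats(m.astype(np.uint8))
    for i in range(1,n):
        if stt[i,4]>150:
            P=C[l==i]; cc,w,h,a=rect(P[:,:2]); print(nm,ce[i].round(1),stt[i,4],"z %.4f"%np.median(P[:,2]),np.round(cc,4),"%.3f %.3f %.1f"%(w,h,a))
E
```

```text
t: 2.15
tcp_pos: [0.513, 0.0322, 0.291]
tool_rot: [0.086, 0.702, -0.086, 0.701]
force: [0.1, 0.1, -0.1]
finger_gap: 0.821
t 2.15 tcp [0.513  0.0322 0.291 ] yaw 76.0 gap 0.821 F [ 0.1  0.1 -0.1] q [-0.16  0.31  1.63  0.    1.21 -1.48]
t 2.20 tcp [0.5127 0.0328 0.291 ] yaw 76.1 gap 0.819 F [-0.5  0.4 -0.2] q [-0.15  0.31  1.63  0.    1.21 -1.48]
base [235.3 202.3] 1413 z 0.0606 [ 0.5157 -0.0254] 0.170 0.052 -81.3
base [264.2 298. ] 164 z 0.0604 [ 0.5908 -0.0351] 0.071 0.003 -81.6
bed [260.6 240.6] 13341 z 0.0685 [ 0.5392 -0.0175] 0.167 0.090 -81.8
arm [317.3 214.7] 511 z 0.1718 [0.5052 0.0373] 0.024 0.015 76.5
arm [315.7 345.4] 5481 z 0.1724 [0.5979 0.0149] 0.135 0.033 -16.4
knob [318.1 249.4] 1452 z 0.2122 [0.5127 0.0354] 0.023 0.023 -87.7
```

View pics/w2.png

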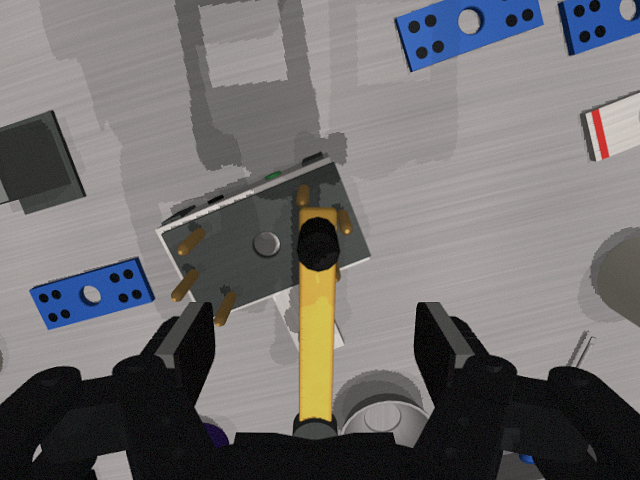

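```bash
python3 -m crank '[[0.07,0.036,0.001,0,0],[0.07,0.036,0.001,0,0],[0.07,0.034,0,0,0],[0.05,0,0,0,0],[0.032,0,0,0,0]]' ; python3 -m crank '[[0.030,0,0,0,0],[0.028,0,0,0,0],[0.028,0,0,0,0]]'; python3 - <<'E'
from h import *
st()
hx=np.array([.6615,-.0042])
s=manip.sense(); p=s["tcp_pos"][:2]; v=p-hx; a=np.degrees(np.arctan2(v[1],v[0])); r=np.hypot(*v); print(r,a)
# arc rows: target angle 99+ (fixture yaw 9) -> 
T=98.5; n=10
da=(T-a)/n
for i in range(n):
    A0=np.radians(a+da*i);A1=np.radians(a+da*(i+1)); D=.1545*np.array([np.cos(A1)-np.cos(A0),np.sin(A1)-np.sin(A0)])
    ps=np.radians(psi(s)+da*i); Y=np.array([np.cos(ps),np.sin(ps)]);Z=np.array([np.sin(ps),-np.cos(ps)]); print(np.round([D@Y,D@Z,-np.radians(da)],4))
E
```

```text
t: 2.7
tcp_pos: [0.5137, 0.035, 0.1856]
tool_rot: [0.085, 0.702, -0.085, 0.702]
force: [0.9, -0.3, 0.5]
finger_gap: 0.493
t: 3.0
tcp_pos: [0.515, 0.0339, 0.1868]
tool_rot: [0.086, 0.701, -0.086, 0.703]
force: [-0.9, 0.5, 0.8]
finger_gap: 0.328
t 3.00 tcp [0.515  0.0339 0.1868] yaw 76.1 gap 0.328 F [-0.9  0.5  0.8] q [-0.15  0.44  1.75  0.    0.94 -1.48]
0.15134327622003094 165.4123078567715
[0.018  0.0013 0.1168]
[0.018  0.0013 0.1168]
[0.018  0.0013 0.1168]
[0.018  0.0013 0.1168]
[0.018  0.0013 0.1168]
[0.018  0.0013 0.1168]
[0.018  0.0013 0.1168]
[0.018  0.0013 0.1168]
[0.018  0.0013 0.1168]
[0.018  0.0013 0.1168]
```

```bash
python3 -m crank '[[0.028,0,0.010,0.0005,0.065],[0.028,0,0.018,0.0013,0.117],[0.028,0,0.018,0.0013,0.117],[0.028,0,0.018,0.0013,0.117],[0.028,0,0.018,0.0013,0.117]]' ; python3 -m crank '[[0.028,0,0.018,0.0013,0.117],[0.028,0,0.018,0.0013,0.117],[0.028,0,0.018,0.0013,0.117],[0.028,0,0.015,0.001,0.1],[0.028,0,0,0,0]]'; python3 - <<'E'
from h import *
st()
d=shot("top","t2"); c=d["image"][130:290,230:390]; cv2.imwrite("pics/t2c.png",cv2.resize(c,None,fx=4,fy=4,interpolation=cv2.INTER_CUBIC))
s=manip.sense();v=s["tcp_pos"][:2]-np.array([.6615,-.0042]);print(np.hypot(*v),np.degrees(np.arctan2(v[1],v[0])))
E
```

```text
t: 3.5
tcp_pos: [0.5549, 0.1046, 0.1862]
tool_rot: [0.269, 0.654, -0.269, 0.654]
force: [0.1, -0.8, 0.2]
finger_gap: 0.326
t: 4.0
tcp_pos: [0.6151, 0.141, 0.1861]
tool_rot: [0.408, 0.577, -0.406, 0.579]
force: [-0.5, -0.9, 0.4]
finger_gap: 0.332
t 4.00 tcp [0.6151 0.141  0.1861] yaw 19.7 gap 0.332 F [-0.5 -0.9  0.4] q [ 0.05  0.59  1.46  0.    1.09 -0.3 ]
0.1525240725131735 108.26313421456057
```

View pics/t2c.png

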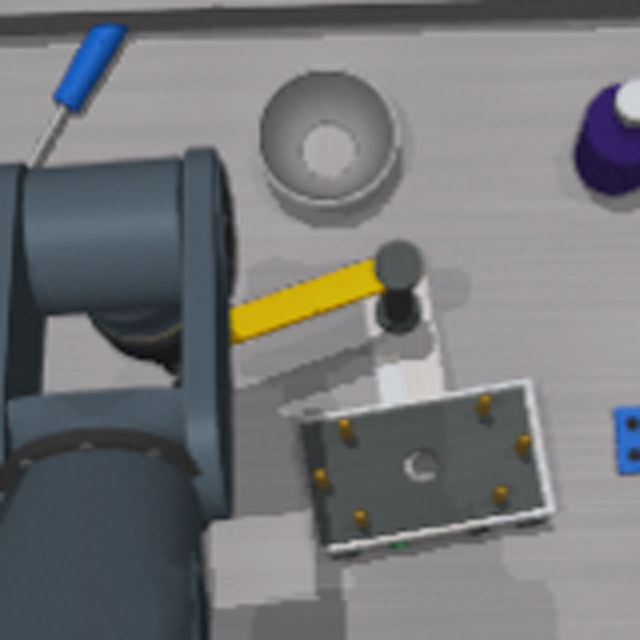

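```bash
python3 -m crank '[[0.028,0,0.014,0.001,0.08],[0.028,0,0.012,0.001,0.07],[0.028,0,0.004,0,0.0],[0.028,0,0,0,0]]' ; python3 -m crank '[[0.028,0,0.004,0,0],[0.028,0,0,0,0]]'; python3 - <<'E'
from h import *
st()
s=manip.sense();v=s["tcp_pos"][:2]-np.array([.6615,-.0042]);print(np.hypot(*v),np.degrees(np.arctan2(v[1],v[0])))
E
```

```text
t: 4.45
tcp_pos: [0.6421, 0.1469, 0.1854]
tool_rot: [0.449, 0.547, -0.449, 0.547]
force: [0.2, -0.3, -0.1]
finger_gap: 0.329
t: 4.65
tcp_pos: [0.6435, 0.1473, 0.1852]
tool_rot: [0.447, 0.548, -0.451, 0.545]
force: [-5.5, -1.1, 2.3]
finger_gap: 0.327
t 4.65 tcp [0.6435 0.1473 0.1852] yaw 11.2 gap 0.327 F [-5.5 -1.1  2.3] q [ 0.06  0.63  1.38 -0.    1.14 -0.14]
0.15258267330708672 96.78332150040407
```

```bash
python3 -m crank '[[0.06,0,-0.003,0,0],[0.06,0,0,0,0],[0.06,0,0,0,0],[0.06,-0.045,0,0,0],[0.06,-0.045,0,0,0]]'; python3 -m crank '[[0.085,-0.03,0,0,0],[0.085,0,0,0,0]]' ; python3 - <<'E'
from h import *
st()
plan(.5375,-.02,.29,99)
plan(.5375,-.02,.29,-81,half=False)
E
```

```text
t: 5.15
tcp_pos: [0.6425, 0.1474, 0.2744]
tool_rot: [0.448, 0.547, -0.45, 0.545]
force: [0.9, -0.0, 0.3]
finger_gap: 0.702
t: 5.35
tcp_pos: [0.6466, 0.1478, 0.3118]
tool_rot: [0.452, 0.543, -0.446, 0.55]
force: [-0.3, -0.2, 0.5]
finger_gap: 0.991
t 5.35 tcp [0.6466 0.1478 0.3118] yaw 11.1 gap 0.991 F [-0.3 -0.2  0.5] q [ 0.06  0.5   1.24  0.    1.38 -0.14]
from [0.6466 0.1478 0.3118] yaw 11.1 tilt 0.74 turn 87.9 q6n -1.93 n=11
[0.002, -0.0127, 0.013, -0.139]
[0.002, -0.0144, 0.0112, -0.139]
[0.002, -0.0158, 0.0091, -0.139]
[0.002, -0.0169, 0.0068, -0.139]
[0.002, -0.0177, 0.0044, -0.139]
[0.002, -0.0181, 0.0019, -0.139]
[0.002, -0.0182, -0.0007, -0.139]
[0.002, -0.0179, -0.0032, -0.139]
[0.002, -0.0173, -0.0056, -0.139]
[0.002, -0.0163, -0.008, -0.139]
[0.002, -0.0151, -0.0102, -0.139]
from [0.6466 0.1478 0.3118] yaw 11.1 tilt 0.74 turn -92.1 q6n 1.21 n=12
[0.0018, -0.0116, 0.012, 0.134]
[0.0018, -0.0099, 0.0134, 0.134]
[0.0018, -0.008, 0.0146, 0.134]
[0.0018, -0.006, 0.0156, 0.134]
[0.0018, -0.0039, 0.0162, 0.134]
[0.0018, -0.0017, 0.0166, 0.134]
[0.0018, 0.0005, 0.0167, 0.134]
[0.0018, 0.0028, 0.0164, 0.134]
[0.0018, 0.0049, 0.0159, 0.134]
[0.0018, 0.007, 0.0151, 0.134]
[0.0018, 0.009, 0.0141, 0.134]
[0.0018, 0.0108, 0.0127, 0.134]
```

```bash
python3 -m crank '[[0.085,0.002,-0.0127,0.013,-0.139],[0.085,0.002,-0.0144,0.0112,-0.139],[0.085,0.002,-0.0158,0.0091,-0.139],[0.085,0.002,-0.0169,0.0068,-0.139],[0.085,0.002,-0.0177,0.0044,-0.139]]'; python3 -m crank '[[0.085,0.002,-0.0181,0.0019,-0.139],[0.085,0.002,-0.0182,-0.0007,-0.139],[0.085,0.002,-0.0179,-0.0032,-0.139],[0.085,0.002,-0.0173,-0.0056,-0.139],[0.085,0.002,-0.0163,-0.008,-0.139]]'; python3 -m crank '[[0.085,0.002,-0.0151,-0.0102,-0.139],[0.085,0,0,0,0],[0.085,0,0,0,0],[0.085,0,0,0,0]]'; python3 - <<'E'
from h import *
import pickle
st()
d=shot("wrist","w3"); pickle.dump(d,open("w3.pkl","wb")); st()
plan(.5375,-.02,.29,9)
E
```

```text
t: 5.85
tcp_pos: [0.5927, 0.0706, 0.2941]
tool_rot: [0.234, 0.668, -0.235, 0.667]
force: [0.7, 0.5, 0.6]
finger_gap: 0.996
t: 6.35
tcp_pos: [0.5429, -0.0055, 0.2843]
tool_rot: [-0.007, 0.708, 0.007, 0.707]
force: [-0.2, -1.0, 0.6]
finger_gap: 0.994
t: 6.75
tcp_pos: [0.5342, -0.0197, 0.2831]
tool_rot: [-0.053, 0.705, 0.053, 0.705]
force: [-0.4, 0.3, -0.2]
finger_gap: 0.99
t 6.75 tcp [ 0.5342 -0.0197  0.2831] yaw 98.7 gap 0.990 F [-0.4  0.3 -0.2] q [-0.25  0.34  1.6   0.    1.2  -1.97]
t 6.80 tcp [ 0.5342 -0.0196  0.2832] yaw 98.7 gap 0.996 F [-0.3  0.  -0.4] q [-0.25  0.34  1.6   0.    1.2  -1.97]
from [ 0.5342 -0.0196  0.2832] yaw 98.7 tilt 0.02 turn -89.7 q6n -0.40 n=12
[-0.0006, -0.0001, 0.0003, 0.13]
[-0.0006, -0.0, 0.0003, 0.13]
[-0.0006, -0.0, 0.0003, 0.13]
[-0.0006, 0.0, 0.0003, 0.13]
[-0.0006, 0.0001, 0.0003, 0.13]
[-0.0006, 0.0001, 0.0003, 0.13]
[-0.0006, 0.0001, 0.0002, 0.13]
[-0.0006, 0.0002, 0.0002, 0.13]
[-0.0006, 0.0002, 0.0002, 0.13]
[-0.0006, 0.0002, 0.0002, 0.13]
[-0.0006, 0.0002, 0.0001, 0.13]
[-0.0006, 0.0003, 0.0001, 0.13]
```

View pics/w3.png

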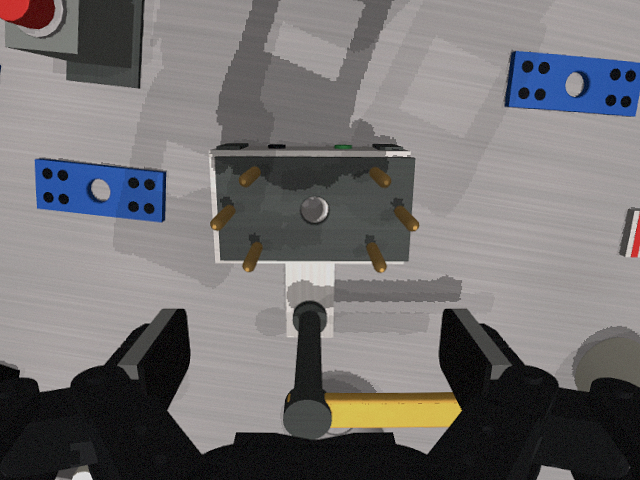

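```bash
python3 -m crank '[[0.085,0,0,0,0.131],[0.085,0,0,0,0.131],[0.085,0,0,0,0.131],[0.085,0,0,0,0.131],[0.085,0,0,0,0.131]]' >/dev/null; python3 -m crank '[[0.085,0,0,0,0.131],[0.085,0,0,0,0.131],[0.085,0,0,0,0.131],[0.085,0,0,0,0.131],[0.085,0,0,0,0.131]]'>/dev/null; python3 -m crank '[[0.085,0,0,0,0.131],[0.085,0,0,0,0.131],[0.085,0,0,0,0],[0.085,0,0,0,0],[0.085,0,0,0,0]]'; python3 - <<'E'
from h import *
import pickle
d=shot("wrist","w4"); pickle.dump(d,open("w4.pkl","wb")); st()
E
python3 -m crank '[[0.085,0,0,0,0.131],[0.085,0,0,0,0.131],[0.085,0,0,0,0.131],[0.085,0,0,0,0.131],[0.085,0,0,0,0.131]]' >/dev/null; python3 -m crank '[[0.085,0,0,0,0.131],[0.085,0,0,0,0.131],[0.085,0,0,0,0.131],[0.085,0,0,0,0.131],[0.085,0,0,0,0.131]]'>/dev/null; python3 -m crank '[[0.085,0,0,0,0.131],[0.085,0,0,0,0.131],[0.085,0,0,0,0],[0.085,0,0,0,0],[0.085,0,0,0,0]]'; python3 - <<'E'
from h import *
import pickle
d=shot("wrist","w5"); pickle.dump(d,open("w5.pkl","wb")); st()
E
```

```text
t: 8.3
tcp_pos: [0.5339, -0.0199, 0.2833]
tool_rot: [0.46, 0.537, -0.46, 0.537]
force: [-0.6, 1.2, 0.4]
finger_gap: 0.994
t 8.35 tcp [ 0.5339 -0.02    0.2833] yaw 8.7 gap 0.995 F [-0.5  0.5  0.5] q [-0.25  0.34  1.6   0.    1.2  -0.4 ]
t: 9.85
tcp_pos: [0.5338, -0.0202, 0.2833]
tool_rot: [-0.705, -0.054, 0.705, -0.054]
force: [-0.1, 0.0, -0.7]
finger_gap: 0.996
t 9.90 tcp [ 0.5338 -0.0202  0.2833] yaw -81.3 gap 0.994 F [-0.1  0.1 -1.1] q [-0.25  0.34  1.6   0.    1.2   1.17]
```

View pics/w4.png

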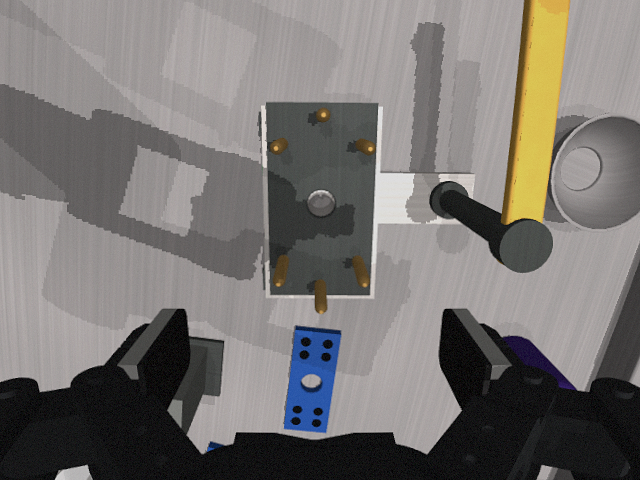

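View pics/w5.png

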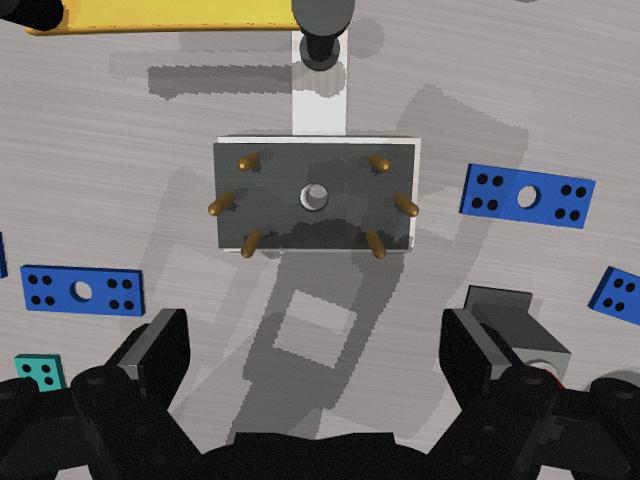

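```bash
python3 - <<'E'
from h import *
import pickle
D=[pickle.load(open(f"w{i}.pkl","rb")) for i in (3,4,5)]
ims=[]
for d,(u,v) in zip(D,[(314,210),(320,204),(314,197)]):
    c=d["image"][v-20:v+20,u-20:u+20]; ims.append(cv2.resize(c,(260,260),interpolation=cv2.INTER_CUBIC))
    print(np.round(at_height(d,[[u,v]],.068),4))
    C=cloud(d)
    for lo,hi,nm in [(.056,.064,"base"),(.064,.073,"bed")]:
        m=(C[...,2]>lo)&(C[...,2]<hi)&(C[...,0]>.4)&(C[...,0]<.65)&(abs(C[...,1]+.02)<.12)
        P=C[m]; cc,w,h,a=rect(P[:,:2]); print(nm,m.sum(),"z %.4f"%np.median(P[:,2]),np.round(cc,4),"%.3f %.3f %.1f"%(w,h,a))
cv2.imwrite("pics/holes.png",np.hstack(ims))
E
```

```text
[[ 0.5389 -0.0177  0.068 ]]
base 2391 z 0.0606 [ 0.5397 -0.0209] 0.173 0.100 -81.7
bed 18066 z 0.0686 [ 0.5391 -0.0175] 0.167 0.090 -81.6
[[ 0.5385 -0.0177  0.068 ]]
base 2078 z 0.0604 [ 0.54   -0.0221] 0.169 0.100 -81.6
bed 18257 z 0.0685 [ 0.5394 -0.0175] 0.166 0.090 -81.6
[[ 0.5396 -0.0178  0.068 ]]
base 2417 z 0.0605 [ 0.5398 -0.0217] 0.170 0.100 -81.7
bed 18528 z 0.0686 [ 0.5392 -0.0172] 0.167 0.090 -81.6
```

View pics/holes.png

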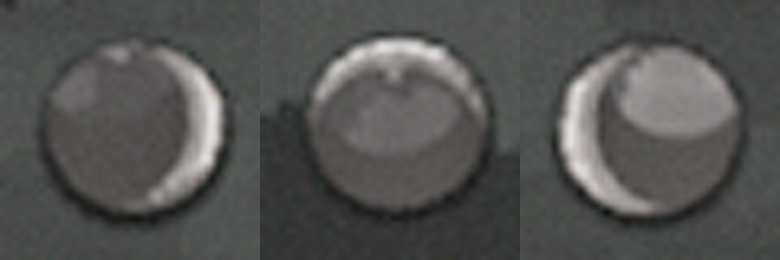

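```bash
cat >> h.py <<'E'
def plates(d):
    out=[]
    for m in blobs(d,"blue",150):
        m=cv2.morphologyEx(m.astype(np.uint8),cv2.MORPH_CLOSE,np.ones((9,9)))>0
        v,u=np.nonzero(m)
        if u.min()<2 or u.max()>637 or v.min()<2 or v.max()>477: continue
        Q=cloud(d)[m]; z=np.nanpercentile(Q[:,2],70); Q=Q[Q[:,2]>z-.004]
        hh=at_height(d,np.c_[u,v],z); c,w,h,a=rect(hh[:,:2]); c2,w2,h2,a2=rect(Q[:,:2])
        if .10<w<.16 and .04<h<.07: print("plate px",u.mean().round(),v.mean().round(),"z %.4f"%z,"mask",c.round(4),"%.3f %.3f %.1f"%(w,h,a),"cloud",c2.round(4),"%.3f %.3f %.1f"%(w2,h2,a2)); out.append((c2,a2))
    return out
E
python3 - <<'E'
from h import *
import pickle
for i in (3,4,5):
    print(i); plates(pickle.load(open(f"w{i}.pkl","rb")))
print("top"); d=shot("top","t3"); plates(d)
C=cloud(d)
c=d["image"][230:340,150:290]; cv2.imwrite("pics/cov.png",cv2.resize(c,None,fx=5,fy=5,interpolation=cv2.INTER_CUBIC))
# tall things near right side
m=((C[...,2]>.025)&(C[...,1]<-.15)).astype(np.uint8)
n,l,s_,ce=cv2.connectedComponentsWithStats(m)
for i in range(1,n):
    if s_[i,4]>100:
        P=C[l==i]; print(ce[i].round(),"x %.3f..%.3f y %.3f..%.3f z %.3f"%(P[:,0].min(),P[:,0].max(),P[:,1].min(),P[:,1].max(),np.percentile(P[:,2],95)))
E
```

```text
3
plate px 100.0 190.0 z 0.0108 mask [ 0.5619 -0.2296] 0.133 0.051 -88.0 cloud [ 0.5627 -0.2314] 0.131 0.051 -88.0
4
plate px 311.0 379.0 z 0.0107 mask [ 0.5624 -0.2287] 0.134 0.050 -88.1 cloud [ 0.5626 -0.2307] 0.131 0.049 -88.2
5
plate px 526.0 196.0 z 0.0108 mask [ 0.563  -0.2293] 0.133 0.050 -88.1 cloud [ 0.5629 -0.2312] 0.131 0.050 -87.9
plate px 83.0 290.0 z 0.0112 mask [0.394  0.2104] 0.133 0.053 -83.7 cloud [0.3922 0.212 ] 0.131 0.051 -83.6
top
plate px 405.0 239.0 z 0.0103 mask [ 0.5612 -0.2331] 0.130 0.050 -87.9 cloud [ 0.5617 -0.2337] 0.128 0.050 -88.2
plate px 463.0 268.0 z 0.0103 mask [ 0.4671 -0.4072] 0.131 0.051 80.3 cloud [ 0.467  -0.4082] 0.130 0.050 79.8
plate px 209.0 293.0 z 0.0106 mask [0.4102 0.3644] 0.130 0.050 -83.8 cloud [0.4098 0.3653] 0.130 0.049 -83.8
plate px 260.0 299.0 z 0.0103 mask [0.3905 0.2095] 0.129 0.050 -83.8 cloud [0.3907 0.21  ] 0.129 0.049 -84.0
[461. 127.] x 0.766..0.946 y -0.700..-0.150 z 0.053
[386. 163.] x 0.750..0.810 y -0.204..-0.150 z 0.149
[560. 200.] x 0.536..0.783 y -0.802..-0.599 z 0.079
[468. 221.] x 0.562..0.640 y -0.449..-0.375 z 0.102
[622. 287.] x 0.247..0.571 y -0.910..-0.787 z 0.208
[411. 286.] x 0.387..0.443 y -0.264..-0.205 z 0.139
[473. 315.] x 0.273..0.379 y -0.478..-0.367 z 0.040
```

View pics/cov.png

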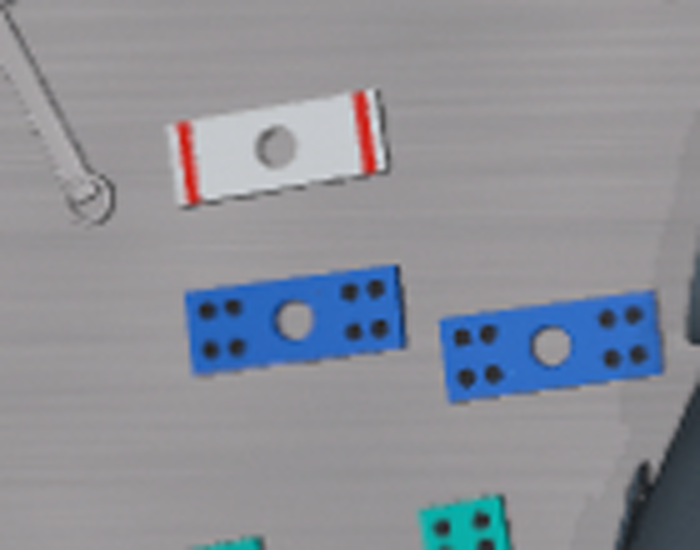

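View pics/t3.png

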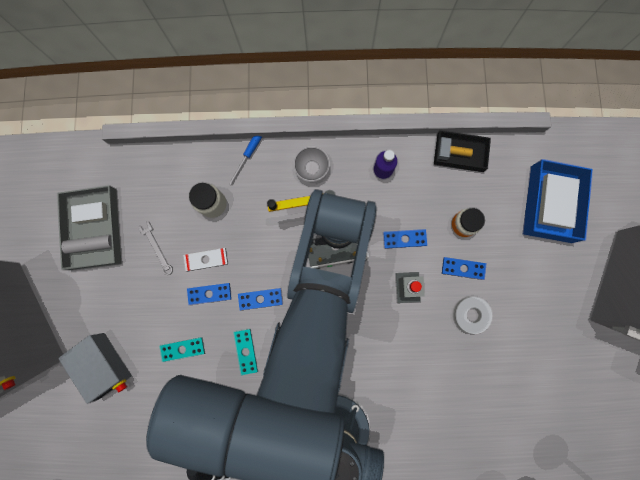

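```bash
python3 - <<'E'
from h import *
plan(.5627,-.2311,.15,2)
E
```

```text
from [ 0.5338 -0.0202  0.2833] yaw -81.3 tilt 0.00 turn 83.3 q6n -0.63 n=11
[0.0121, 0.0193, 0.0003, -0.132]
[0.0121, 0.0191, 0.0028, -0.132]
[0.0121, 0.0186, 0.0053, -0.132]
[0.0121, 0.0177, 0.0077, -0.132]
[0.0121, 0.0166, 0.01, -0.132]
[0.0121, 0.0151, 0.0121, -0.132]
[0.0121, 0.0134, 0.014, -0.132]
[0.0121, 0.0114, 0.0156, -0.132]
[0.0121, 0.0092, 0.017, -0.132]
[0.0121, 0.0069, 0.0181, -0.132]
[0.0121, 0.0045, 0.0188, -0.132]
```

```bash
python3 -m crank '[[0.07,0.012,0.0193,0.0003,-0.132],[0.07,0.012,0.0191,0.0028,-0.132],[0.07,0.012,0.0186,0.0053,-0.132],[0.07,0.012,0.0177,0.0077,-0.132],[0.07,0.012,0.0166,0.01,-0.132]]'>/dev/null; python3 -m crank '[[0.07,0.012,0.0151,0.0121,-0.132],[0.07,0.012,0.0134,0.014,-0.132],[0.07,0.012,0.0114,0.0156,-0.132],[0.07,0.012,0.0092,0.017,-0.132],[0.07,0.012,0.0069,0.018,-0.132]]'>/dev/null;  python3 -m crank '[[0.07,0.012,0.0045,0.0188,-0.132],[0.07,0,0,0,0],[0.07,0,0,0,0],[0.07,0,0,0,0]]'; python3 - <<'E'
from h import *
d=shot("wrist","w6"); st(); o=plates(d)
c,a=o[0]; plan(c[0],c[1],-.003,a+90)
E
```

```text
t: 11.35
tcp_pos: [0.5623, -0.23, 0.1518]
tool_rot: [0.493, 0.507, -0.492, 0.507]
force: [0.2, -0.1, 0.5]
finger_gap: 0.818
t 11.40 tcp [ 0.5624 -0.23    0.152 ] yaw 1.8 gap 0.817 F [0.1 0.1 0. ] q [-0.57  0.6   1.55  0.    0.99 -0.6 ]
plate px 315.0 221.0 z 0.0109 mask [ 0.5627 -0.2312] 0.130 0.050 -88.1 cloud [ 0.5628 -0.2316] 0.130 0.050 -88.0
from [ 0.5624 -0.23    0.152 ] yaw 1.8 tilt 0.03 turn 0.3 q6n -0.61 n=4
[0.0388, 0.0001, 0.0004, -0.001]
[0.0388, 0.0001, 0.0004, -0.001]
[0.0388, 0.0001, 0.0004, -0.001]
[0.0388, 0.0001, 0.0004, -0.001]
```

View pics/w6.png

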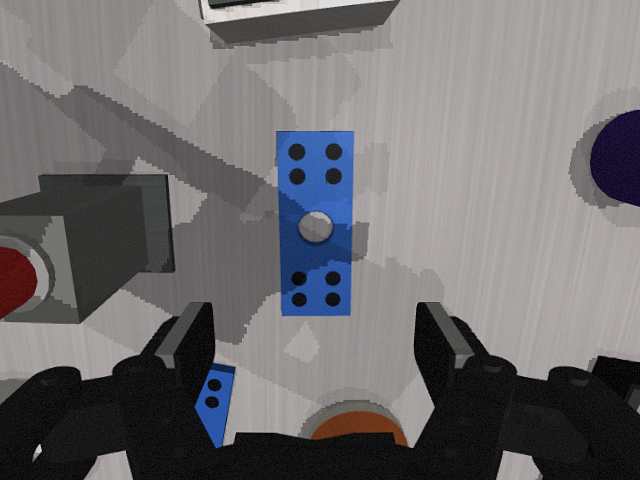

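```bash
python3 -m crank '[[0.07,0.04,0,0.0004,-0.001],[0.07,0.04,0,0.0004,-0.001],[0.07,0.04,0,0.0004,-0.001],[0.07,0.022,0,0.0004,-0.001],[0.07,0,0,0,0]]'; python3 -m crank '[[0.07,0.009,0,0,0],[0.07,0,0,0,0]]'; python3 -c "
from h import *
st()"
```

```text
t: 11.9
tcp_pos: [0.5604, -0.2303, 0.0067]
tool_rot: [0.491, 0.511, -0.492, 0.506]
force: [-0.3, 0.3, 0.4]
finger_gap: 0.819
t: 12.1
tcp_pos: [0.563, -0.2324, 0.0011]
tool_rot: [0.491, 0.508, -0.491, 0.509]
force: [1.3, -0.2, -0.2]
finger_gap: 0.824
t 12.10 tcp [ 0.563  -0.2324  0.0011] yaw 2.0 gap 0.824 F [ 1.3 -0.2 -0.2] q [-0.57  0.83  1.61  0.    0.7  -0.61]
```

```bash
python3 -m crank '[[0.055,0.003,0,0,0],[0.04,0,0,0,0],[0.04,0,0,0,0],[0.04,0,0,0,0],[0.04,0,0,0,0]]' 50; python3 -c "
from h import *
st()"; python3 -m crank '[[0.04,-0.03,0,0,0],[0.04,-0.04,0,0,0],[0.04,-0.04,0,0,0],[0.04,-0.04,0,0,0],[0.04,0,0,0,0]]'; python3 -c "
from h import *
st(); d=shot('wrist','w7'); plates(d)
plan(.5391,-.0175,.2,8.4)"
```

```text
t: 12.6
tcp_pos: [0.5633, -0.233, -0.0013]
tool_rot: [0.491, 0.508, -0.491, 0.51]
force: [0.1, 0.6, 5.9]
finger_gap: 0.569
t 12.60 tcp [ 0.5633 -0.233  -0.0013] yaw 2.0 gap 0.569 F [0.1 0.6 5.9] q [-0.58  0.83  1.61  0.    0.69 -0.61]
t: 13.1
tcp_pos: [0.5656, -0.2345, 0.1532]
tool_rot: [0.492, 0.504, -0.49, 0.513]
force: [0.6, -0.3, -2.4]
finger_gap: 0.569
t 13.10 tcp [ 0.5656 -0.2345  0.1532] yaw 2.0 gap 0.569 F [ 0.6 -0.3 -2.4] q [-0.58  0.6   1.55 -0.    0.98 -0.61]
plate px 314.0 278.0 z 0.1652 mask [ 0.5648 -0.2232] 0.110 0.050 -87.9 cloud [ 0.5649 -0.2236] 0.111 0.050 -87.9
from [ 0.5639 -0.2335  0.1504] yaw 2.0 tilt 0.38 turn 6.4 q6n -0.36 n=5
[-0.0099, -0.0034, -0.0433, -0.022]
[-0.0099, -0.0025, -0.0434, -0.022]
[-0.0099, -0.0015, -0.0435, -0.022]
[-0.0099, -0.0005, -0.0435, -0.022]
[-0.0099, 0.0004, -0.0435, -0.022]
```

View pics/w7.png

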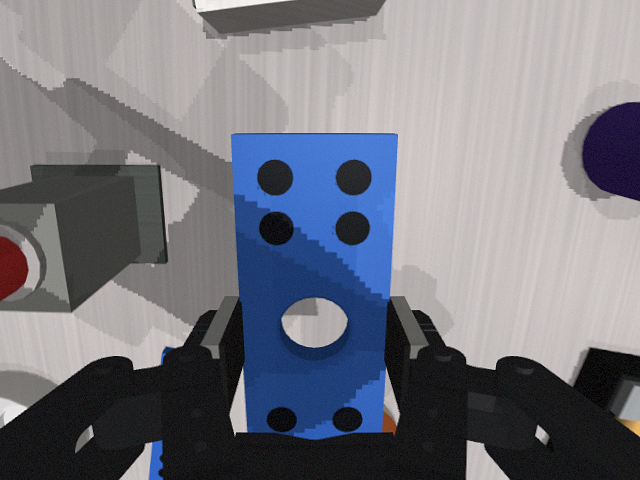

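```bash
cat >> h.py <<'E'
def hole(d,px,zt,tag=None):
    """held plate: fit hole rim near px, top face at world z zt; return offset of hole in tool (y,z) and world"""
    s=manip.sense(); u,v=px; r=60
    g=cv2.GaussianBlur(d["image"],(3,3),0)
    hsv=cv2.cvtColor(g,cv2.COLOR_BGR2HSV); m=((hsv[...,0]>100)&(hsv[...,0]<128)&(hsv[...,1]>110)).astype(np.uint8)
    sub=1-m[v-r:v+r,u-r:u+r]; n,l,stt,ce=cv2.connectedComponentsWithStats(sub)
    k=l[r,r]; mm=(l==k); vv,uu=np.nonzero(mm); 
    P=at_height(d,np.c_[uu+u-r,vv+v-r],zt); (c,rad)=cv2.minEnclosingCircle(np.float32(P[:,:2])); print("hole area",mm.sum(),"c",np.round(c,4),"rad %.4f"%rad); return np.array(c)
def intool(s,c):
    T=toolT(s); d=np.r_[c,0]-np.r_[T[:2,3],0]; return (d@T[:3,:3])[1:]
E
python3 - <<'E'
from h import *
s=manip.sense(); d=shot("wrist"); st()
zt=s["tcp_pos"][2]+.0013+.010
c=hole(d,(314,322),zt); print("hole in tool y,z",intool(s,c).round(4))
# far end edge of plate
P=at_height(d,[[232,134],[398,134]],zt).mean(0); print("far end",intool(s,P[:2]).round(4),"minus 65mm")
E
```

```text
t 13.20 tcp [ 0.5623 -0.2325  0.1481] yaw 2.0 gap 0.567 F [-0.7  0.2 -1.9] q [-0.58  0.61  1.55 -0.    0.98 -0.61]
hole area 2609 c [ 0.5633 -0.2285] rad 0.0113
hole in tool y,z [-0.0004 -0.005 ]
far end [-0.0001 -0.0661] minus 65mm
```

```bash
python3 - <<'E'
from h import *
plan(.5393,-.0186,.165,8.4)
E
```

```text
from [ 0.5623 -0.2325  0.1481] yaw 2.0 tilt 0.08 turn 6.4 q6n -0.36 n=5
[-0.0034, -0.0031, -0.0429, -0.022]
[-0.0034, -0.0021, -0.043, -0.022]
[-0.0034, -0.0012, -0.043, -0.022]
[-0.0034, -0.0002, -0.043, -0.022]
[-0.0034, 0.0007, -0.043, -0.022]
```

```bash
python3 -m crank '[[0.04,-0.0034,-0.0031,-0.0429,-0.022],[0.04,-0.0034,-0.0021,-0.043,-0.022],[0.04,-0.0034,-0.0012,-0.043,-0.022],[0.04,-0.0034,-0.0002,-0.043,-0.022],[0.04,-0.0034,0.0007,-0.043,-0.022]]' ; python3 -m crank '[[0.04,0,0,0,0],[0.04,0,0,0,0],[0.04,0,0,0,0]]'; python3 - <<'E'
from h import *
d=shot("wrist","w8"); st(); plan(.5393,-.0186,.125,8.4)
E
```

```text
t: 13.7
tcp_pos: [0.5372, -0.0168, 0.1621]
tool_rot: [0.462, 0.537, -0.463, 0.533]
force: [1.1, 0.1, -1.0]
finger_gap: 0.567
t: 14.0
tcp_pos: [0.5391, -0.0193, 0.1631]
tool_rot: [0.462, 0.535, -0.463, 0.534]
force: [-0.6, -0.6, -1.5]
finger_gap: 0.565
t 14.05 tcp [ 0.5394 -0.0197  0.1634] yaw 8.2 gap 0.571 F [ 0.5 -0.5 -1.8] q [-0.24  0.51  1.71 -0.    0.92 -0.39]
from [ 0.5394 -0.0197  0.1634] yaw 8.2 tilt 0.08 turn 0.2 q6n -0.39 n=1
[0.0384, 0.0001, -0.0011, -0.003]
```

View pics/w8.png

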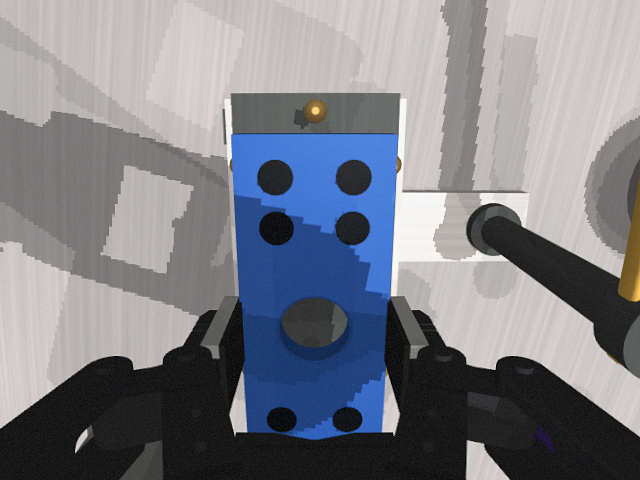

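```bash
python3 -m crank '[[0.04,0.025,0,-0.001,-0.003],[0.04,0.01,0,0,0],[0.04,0,0,0,0],[0.04,0,0,0,0]]'; python3 -c "
from h import *
st()"; python3 -m crank '[[0.04,0.01,0,0,0],[0.04,0.01,0,0,0],[0.04,0,0,0,0]]';python3 -c "
from h import *
st()"
```

```text
t: 14.45
tcp_pos: [0.5394, -0.0184, 0.1291]
tool_rot: [0.462, 0.536, -0.462, 0.535]
force: [0.2, -0.1, -1.3]
finger_gap: 0.562
t 14.45 tcp [ 0.5394 -0.0184  0.1291] yaw 8.4 gap 0.562 F [ 0.2 -0.1 -1.3] q [-0.24  0.56  1.74 -0.    0.84 -0.39]
t: 14.75
tcp_pos: [0.5383, -0.0174, 0.108]
tool_rot: [0.461, 0.536, -0.462, 0.535]
force: [-1.0, 0.3, -1.5]
finger_gap: 0.564
t 14.75 tcp [ 0.5383 -0.0174  0.108 ] yaw 8.5 gap 0.564 F [-1.   0.3 -1.5] q [-0.24  0.59  1.76 -0.    0.79 -0.39]
```

```bash
python3 -m crank '[[0.04,0.02,0,0,0],[0.04,0.015,0,0,0],[0.04,0,0,0,0]]';python3 -m crank '[[0.04,0.004,0,0,0],[0.04,0,0,0,0]]'; python3 -c "
from h import *
st()"
```

```text
t: 15.05
tcp_pos: [0.5379, -0.0172, 0.0727]
tool_rot: [0.461, 0.537, -0.462, 0.534]
force: [-0.2, 0.3, -2.0]
finger_gap: 0.565
t: 15.25
tcp_pos: [0.5396, -0.0176, 0.0706]
tool_rot: [0.462, 0.535, -0.462, 0.536]
force: [0.0, 0.4, -1.6]
finger_gap: 0.568
t 15.25 tcp [ 0.5396 -0.0176  0.0706] yaw 8.5 gap 0.568 F [ 0.   0.4 -1.6] q [-0.24  0.66  1.77  0.    0.71 -0.39]
```

```bash
python3 -m crank '[[0.04,0.002,0,0,0],[0.04,0,0,0,0],[0.064,0,0,0,0],[0.064,0,0,0,0],[0.064,0,0,0,0]]';python3 -c "
from h import *
st()"; python3 -m crank '[[0.064,-0.04,0,0,0],[0.064,-0.04,0,0,0],[0.064,-0.04,0,0,0],[0.064,-0.04,0,0,0],[0.064,-0.01,0,0,0]]';  python3 - <<'E'
from h import *
d=shot("wrist","w9"); st(); plan(.467+.001,-.4072+.0023,.15,80.3-90)
E
```

```text
t: 15.75
tcp_pos: [0.5396, -0.0177, 0.0686]
tool_rot: [0.462, 0.535, -0.462, 0.536]
force: [0.3, 0.5, 0.7]
finger_gap: 0.75
t 15.75 tcp [ 0.5396 -0.0177  0.0686] yaw 8.5 gap 0.750 F [0.3 0.5 0.7] q [-0.24  0.66  1.78 -0.    0.7  -0.39]
t: 16.25
tcp_pos: [0.542, -0.0182, 0.2432]
tool_rot: [0.463, 0.533, -0.46, 0.539]
force: [1.5, -0.5, 0.7]
finger_gap: 0.746
t 16.30 tcp [ 0.5416 -0.0181  0.2427] yaw 8.5 gap 0.752 F [ 0.5 -0.6  0.2] q [-0.24  0.4   1.63  0.    1.1  -0.39]
from [ 0.5416 -0.0181  0.2427] yaw 8.5 tilt 0.51 turn -18.2 q6n -0.75 n=9
[0.0103, -0.0144, 0.0413, 0.035]
[0.0103, -0.013, 0.0418, 0.035]
[0.0103, -0.0115, 0.0422, 0.035]
[0.0103, -0.01, 0.0426, 0.035]
[0.0103, -0.0085, 0.0429, 0.035]
[0.0103, -0.007, 0.0432, 0.035]
[0.0103, -0.0054, 0.0434, 0.035]
[0.0103, -0.0039, 0.0436, 0.035]
[0.0103, -0.0024, 0.0437, 0.035]
```

View pics/w9.png

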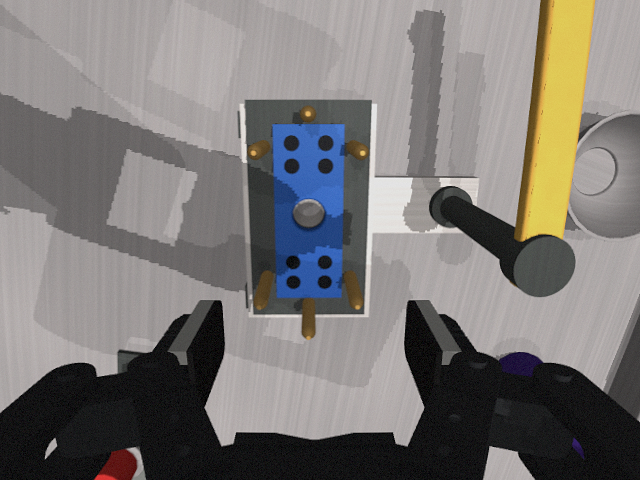

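```bash
python3 -m crank '[[0.066,0.01,-0.0144,0.0413,0.035],[0.066,0.01,-0.013,0.0418,0.035],[0.066,0.01,-0.0115,0.0422,0.035],[0.066,0.01,-0.01,0.0426,0.035],[0.066,0.01,-0.0085,0.0429,0.035]]' >/dev/null; python3 -m crank '[[0.066,0.01,-0.007,0.0432,0.035],[0.066,0.01,-0.0054,0.0434,0.035],[0.066,0.01,-0.0039,0.0436,0.035],[0.066,0.01,-0.0024,0.0437,0.035],[0.066,0,0,0,0]]' ; python3 -m crank '[[0.066,0,0,0,0],[0.066,0,0,0,0]]';python3 - <<'E'
from h import *
d=shot("wrist","w10"); st(); o=plates(d)
c,a=o[0]; plan(c[0],c[1],.001,a+90)
E
```

```text
t: 17.3
tcp_pos: [0.4638, -0.4096, 0.1451]
tool_rot: [-0.541, -0.455, 0.542, -0.455]
force: [-0.3, 0.3, -0.3]
finger_gap: 0.774
t: 17.5
tcp_pos: [0.4655, -0.4027, 0.1472]
tool_rot: [0.54, 0.458, -0.54, 0.456]
force: [0.1, 0.3, -0.6]
finger_gap: 0.771
t 17.55 tcp [ 0.4659 -0.4026  0.1477] yaw -9.5 gap 0.771 F [-0.6  0.6  0.2] q [-0.89  0.62  1.53  0.    1.   -0.73]
plate px 320.0 226.0 z 0.0108 mask [ 0.4681 -0.4066] 0.130 0.050 80.0 cloud [ 0.4681 -0.407 ] 0.130 0.050 80.0
from [ 0.4659 -0.4026  0.1477] yaw -9.5 tilt 0.13 turn -0.5 q6n -0.72 n=4
[0.0367, 0.0007, 0.001, 0.002]
[0.0367, 0.0007, 0.001, 0.002]
[0.0367, 0.0007, 0.001, 0.002]
[0.0367, 0.0007, 0.001, 0.002]
```

View pics/w10.png

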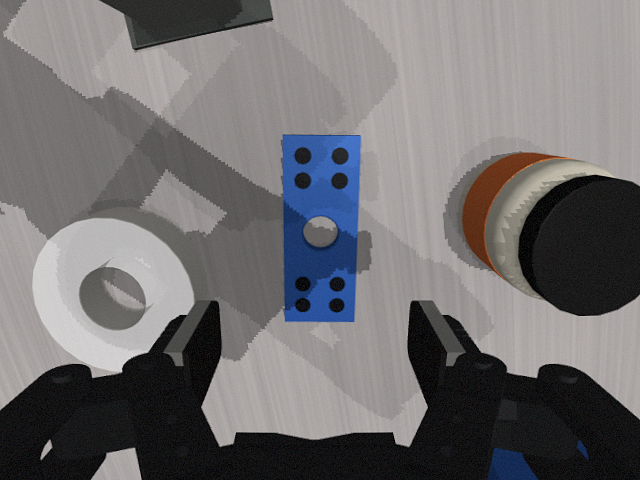

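```bash
python3 -m crank '[[0.066,0.04,0.0007,0.001,0.002],[0.066,0.04,0.0007,0.001,0.002],[0.066,0.04,0.0007,0.001,0.002],[0.066,0.018,0.0007,0.001,0.002],[0.066,0,0,0,0]]'; python3 -m crank '[[0.066,0.008,0,0,0],[0.066,0,0,0,0],[0.066,0,0,0,0]]'; python3 -c "
from h import *
st(); plan(.4681,-.4068,.001,-10)"
```

```text
t: 18.05
tcp_pos: [0.4674, -0.4064, 0.0081]
tool_rot: [0.541, 0.457, -0.541, 0.453]
force: [-1.5, -0.3, 0.6]
finger_gap: 0.77
t: 18.35
tcp_pos: [0.4688, -0.4097, 0.0039]
tool_rot: [-0.542, -0.453, 0.542, -0.455]
force: [-0.7, 0.9, 0.5]
finger_gap: 0.774
t 18.35 tcp [ 0.4688 -0.4097  0.0039] yaw -10.0 gap 0.774 F [-0.7  0.9  0.5] q [-0.9   0.84  1.58  0.    0.73 -0.72]
from [ 0.4688 -0.4097  0.0039] yaw -10.0 tilt 0.16 turn 0.0 q6n -0.72 n=1
[0.0029, -0.0012, -0.0027, -0.0]
```

```bash
python3 -m crank '[[0.066,0.003,0,-0.003,0],[0.05,0,0,0,0],[0.04,0,0,0,0],[0.04,0,0,0,0],[0.04,0,0,0,0]]'; python3 -c "
from h import *
st()"; python3 -m crank '[[0.04,-0.03,0,0,0],[0.04,-0.04,0,0,0],[0.04,-0.04,0,0,0],[0.04,-0.05,0,0,0],[0.04,0,0,0,0]]';python3 -m crank '[[0.04,0,0,0,0],[0.04,0,0,0,0]]'; python3 -c "
from h import *
d=shot('wrist','w11'); s=manip.sense();st(); np.save('x.npy',0)
import pickle; pickle.dump((s,d),open('w11.pkl','wb'))
plan(.5393,-.0186,.175,8.4)"
```

```text
t: 18.85
tcp_pos: [0.4689, -0.4061, 0.0002]
tool_rot: [0.542, 0.454, -0.542, 0.455]
force: [-0.3, 0.3, 5.8]
finger_gap: 0.565
t 18.85 tcp [ 4.689e-01 -4.061e-01  2.000e-04] yaw -10.0 gap 0.565 F [-0.3  0.3  5.8] q [-0.89  0.84  1.58  0.    0.72 -0.72]
t: 19.35
tcp_pos: [0.4718, -0.4098, 0.1664]
tool_rot: [-0.542, -0.449, 0.542, -0.46]
force: [0.8, -0.2, -0.4]
finger_gap: 0.568
t: 19.55
tcp_pos: [0.4676, -0.4049, 0.1578]
tool_rot: [0.542, 0.456, -0.542, 0.453]
force: [-0.1, -0.8, -2.4]
finger_gap: 0.568
t 19.60 tcp [ 0.4675 -0.4047  0.1572] yaw -10.0 gap 0.570 F [ 0.1  0.4 -2.2] q [-0.89  0.61  1.51 -0.    1.02 -0.72]
from [ 0.4675 -0.4047  0.1572] yaw -10.0 tilt 0.26 turn 18.4 q6n -0.36 n=9
[-0.002, 0.0004, -0.0436, -0.036]
[-0.002, 0.0019, -0.0436, -0.036]
[-0.002, 0.0035, -0.0435, -0.036]
[-0.002, 0.0051, -0.0433, -0.036]
[-0.002, 0.0066, -0.0431, -0.036]
[-0.002, 0.0081, -0.0429, -0.036]
[-0.002, 0.0097, -0.0426, -0.036]
[-0.002, 0.0112, -0.0422, -0.036]
[-0.002, 0.0127, -0.0418, -0.036]
```

View pics/w11.png

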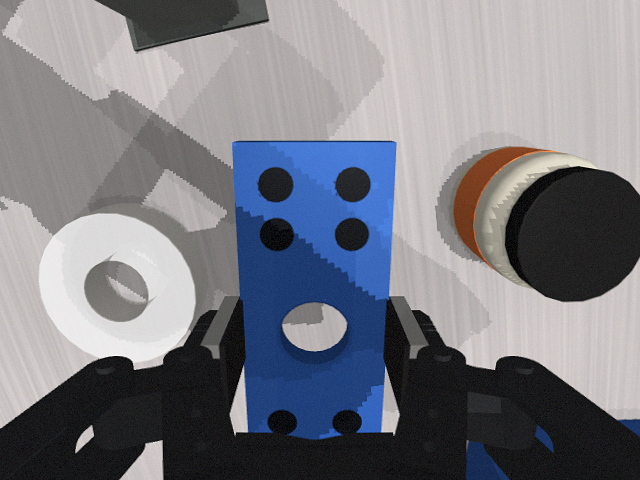

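```bash
cat >> h.py <<'E'
def faredge(s,d,v,u=(250,380),h=.0105):
    P=at_height(d,[[u[0],v],[u[1],v]],s["tcp_pos"][2]+h); return [intool(s,p[:2]).round(4)+[0,.065] for p in P]
E
python3 - <<'E'
from h import *
import pickle
s,d=pickle.load(open('w11.pkl','rb')); print(faredge(s,d,141.5))
E
```

```text
[array([-0.0199,  0.0015]), array([0.0197, 0.0015])]
```

```bash
python3 -m crank '[[0.04,-0.002,0.0004,-0.0436,-0.036],[0.04,-0.002,0.0019,-0.0436,-0.036],[0.04,-0.002,0.0035,-0.0435,-0.036],[0.04,-0.002,0.0051,-0.0435,-0.036],[0.04,-0.002,0.0066,-0.0433,-0.036]]' >/dev/null; python3 -m crank '[[0.04,-0.002,0.0081,-0.0431,-0.036],[0.04,-0.002,0.0097,-0.0428,-0.036],[0.04,-0.002,0.0112,-0.0425,-0.036],[0.04,-0.002,0.0127,-0.042,-0.036],[0.04,0,0,0,0]]'; python3 -m crank '[[0.04,0,0,0,0],[0.04,0,0,0,0],[0.04,0,0,0,0]]'; python3 - <<'E'
from h import *
d=shot("wrist","w12"); st(); plan(.5389,-.016,.128,8.4)
E
```

```text
t: 20.6
tcp_pos: [0.539, -0.0132, 0.1756]
tool_rot: [0.46, 0.539, -0.46, 0.536]
force: [0.6, 0.2, -0.8]
finger_gap: 0.564
t: 20.9
tcp_pos: [0.5397, -0.0198, 0.1767]
tool_rot: [0.462, 0.536, -0.462, 0.535]
force: [-0.2, -0.3, -2.2]
finger_gap: 0.569
t 20.95 tcp [ 0.5398 -0.0199  0.1768] yaw 8.4 gap 0.568 F [-0.8  0.  -1.7] q [-0.24  0.49  1.7  -0.    0.95 -0.39]
from [ 0.5398 -0.0199  0.1768] yaw 8.4 tilt 0.05 turn -0.0 q6n -0.38 n=2
[0.0244, -0.0001, -0.002, 0.0]
[0.0244, -0.0001, -0.002, 0.0]
```

View pics/w12.png

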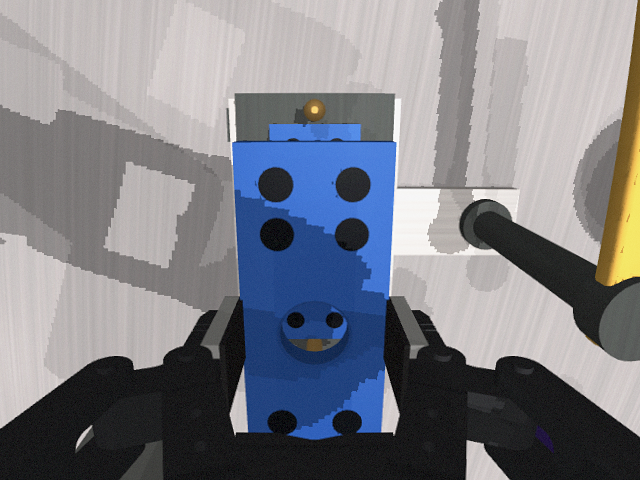

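```bash
python3 -m crank '[[0.04,0.02,0,-0.002,0],[0.04,0.02,0,-0.002,0],[0.04,0.006,0,0,0],[0.04,0,0,0,0],[0.04,0,0,0,0]]'; python3 -c "
from h import *
st()"; python3 -m crank '[[0.04,0.012,0,0,0],[0.04,0.012,0,0,0],[0.04,0,0,0,0],[0.04,0,0,0,0]]';python3 -c "
from h import *
st()"
```

```text
t: 21.45
tcp_pos: [0.54, -0.0152, 0.1318]
tool_rot: [0.462, 0.535, -0.461, 0.536]
force: [-0.0, 1.0, -2.1]
finger_gap: 0.564
t 21.45 tcp [ 0.54   -0.0152  0.1318] yaw 8.5 gap 0.564 F [-0.   1.  -2.1] q [-0.24  0.56  1.74 -0.    0.85 -0.38]
t: 21.85
tcp_pos: [0.539, -0.0144, 0.1067]
tool_rot: [0.461, 0.536, -0.462, 0.535]
force: [-0.4, 0.3, -1.3]
finger_gap: 0.568
t 21.85 tcp [ 0.539  -0.0144  0.1067] yaw 8.5 gap 0.568 F [-0.4  0.3 -1.3] q [-0.23  0.6   1.76  0.    0.79 -0.38]
```

```bash
python3 -m crank '[[0.04,0.013,0,0.001,0],[0.04,0.010,0,0,0],[0.04,0,0,0,0],[0.04,0.003,0,0,0],[0.04,0,0,0,0]]'; python3 -c "
from h import *
st()"
```

```text
t: 22.35
tcp_pos: [0.5395, -0.0155, 0.081]
tool_rot: [0.461, 0.536, -0.461, 0.536]
force: [0.4, -0.1, -1.0]
finger_gap: 0.564
t 22.35 tcp [ 0.5395 -0.0155  0.081 ] yaw 8.5 gap 0.564 F [ 0.4 -0.1 -1. ] q [-0.24  0.64  1.77 -0.    0.73 -0.38]
```

```bash
python3 -m crank '[[0.04,0.002,0,0,0],[0.04,0,0,0,0],[0.064,0,0,0,0],[0.064,0,0,0,0],[0.064,0,0,0,0]]';python3 -c "
from h import *
st()"; python3 -m crank '[[0.064,-0.04,0,0,0],[0.064,-0.04,0,0,0],[0.064,-0.04,0,0,0],[0.064,-0.04,0,0,0],[0.064,0,0,0,0]]';  python3 - <<'E'
from h import *
d=shot("wrist","w13"); st(); plan(.3922,.212,.15,6.4)
E
```

```text
t: 22.85
tcp_pos: [0.5398, -0.0155, 0.0796]
tool_rot: [0.462, 0.536, -0.461, 0.536]
force: [0.2, -0.0, -0.3]
finger_gap: 0.748
t 22.85 tcp [ 0.5398 -0.0155  0.0796] yaw 8.5 gap 0.748 F [ 0.2 -0.  -0.3] q [-0.24  0.64  1.77  0.    0.73 -0.38]
t: 23.35
tcp_pos: [0.5434, -0.0163, 0.2454]
tool_rot: [0.463, 0.532, -0.459, 0.54]
force: [1.3, 0.3, -0.5]
finger_gap: 0.75
t 23.40 tcp [ 0.5415 -0.0159  0.2426] yaw 8.5 gap 0.748 F [-0.8  0.6 -1. ] q [-0.24  0.4   1.63 -0.    1.1  -0.38]
from [ 0.5415 -0.0159  0.2426] yaw 8.5 tilt 0.44 turn -2.1 q6n 0.18 n=7
[0.0132, -0.0163, -0.0354, 0.005]
[0.0132, -0.0164, -0.0353, 0.005]
[0.0132, -0.0166, -0.0352, 0.005]
[0.0132, -0.0168, -0.0351, 0.005]
[0.0132, -0.017, -0.035, 0.005]
[0.0132, -0.0172, -0.0349, 0.005]
[0.0132, -0.0174, -0.0348, 0.005]
```

View pics/w13.png

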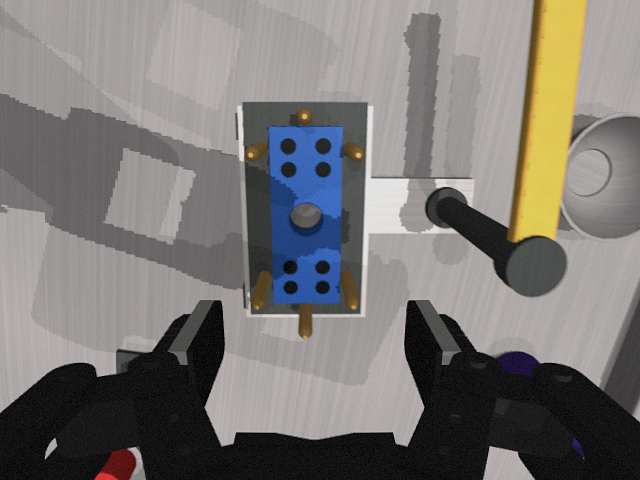

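```bash
python3 -m crank '[[0.066,0.013,-0.0163,-0.0354,0.005],[0.066,0.013,-0.0164,-0.0353,0.005],[0.066,0.013,-0.0166,-0.0352,0.005],[0.066,0.013,-0.0168,-0.0351,0.005],[0.066,0.013,-0.017,-0.035,0.005]]' >/dev/null; python3 -m crank '[[0.066,0.013,-0.0172,-0.0349,0.005],[0.066,0.013,-0.0174,-0.0348,0.005],[0.066,0,0,0,0],[0.066,0,0,0,0],[0.066,0,0,0,0]]';python3 - <<'E'
from h import *
d=shot("wrist","w14"); st(); o=plates(d)
for c,a in o: plan(c[0],c[1],.003,a+90)
E
```

```text
t: 24.4
tcp_pos: [0.3908, 0.2118, 0.1481]
tool_rot: [0.471, 0.527, -0.471, 0.528]
force: [0.6, -0.2, 0.5]
finger_gap: 0.771
t 24.45 tcp [0.3911 0.2116 0.1483] yaw 6.5 gap 0.775 F [ 0.2 -0.3 -0.2] q [ 0.24  0.43  1.96 -0.    0.75  0.13]
plate px 316.0 220.0 z 0.0108 mask [0.3919 0.2123] 0.129 0.050 -83.8 cloud [0.3919 0.2119] 0.130 0.050 -83.8
from [0.3911 0.2116 0.1483] yaw 6.5 tilt 0.04 turn -0.3 q6n 0.14 n=4
[0.0363, 0.0002, -0.0, 0.001]
[0.0363, 0.0002, -0.0, 0.001]
[0.0363, 0.0002, -0.0, 0.001]
[0.0363, 0.0002, -0.0, 0.001]
```

View pics/w14.png

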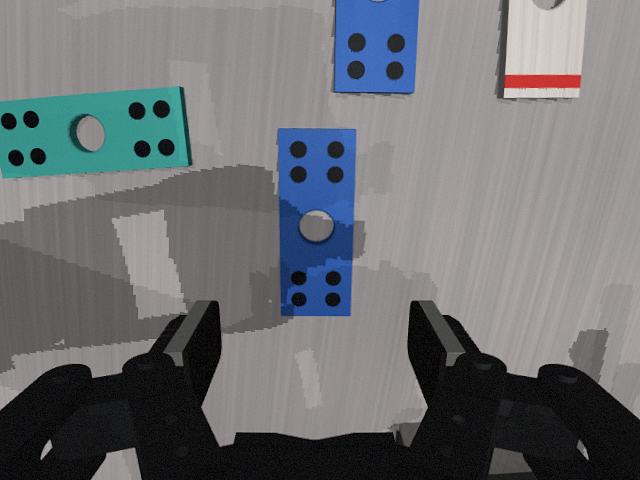

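```bash
python3 -m crank '[[0.066,0.04,0.0003,0,0],[0.066,0.04,0.0002,0,0.004],[0.066,0.04,0.0002,0,0],[0.066,0.018,0,0,0],[0.066,0,0,0,0]]'; python3 -m crank '[[0.066,0.005,0,0,0],[0.066,0,0,0,0],[0.066,0,0,0,0]]'; python3 -c "
from h import *
st(); plan(.3919,.2119,.003,6.2)"
```

```text
t: 24.95
tcp_pos: [0.3907, 0.211, 0.0082]
tool_rot: [0.471, 0.527, -0.474, 0.525]
force: [-0.2, 0.4, 0.2]
finger_gap: 0.769
t: 25.25
tcp_pos: [0.3918, 0.2124, 0.0063]
tool_rot: [0.473, 0.526, -0.471, 0.527]
force: [0.0, -0.3, 0.3]
finger_gap: 0.771
t 25.25 tcp [0.3918 0.2124 0.0063] yaw 6.3 gap 0.771 F [ 0.  -0.3  0.3] q [ 0.25  0.74  2.03 -0.    0.37  0.14]
from [0.3918 0.2124 0.0063] yaw 6.3 tilt 0.14 turn -0.1 q6n 0.14 n=1
[0.0033, 0.0001, 0.0005, 0.001]
```

```bash
python3 -m crank '[[0.066,0.003,0,0,0],[0.05,0,0,0,0],[0.04,0,0,0,0],[0.04,0,0,0,0],[0.04,0,0,0,0]]'; python3 -c "
from h import *
st()"; python3 -m crank '[[0.04,-0.03,0,0,0],[0.04,-0.04,0,0,0],[0.04,-0.04,0,0,0],[0.04,-0.05,0,0,0],[0.04,0,0,0,0]]';python3 -m crank '[[0.04,0,0,0,0],[0.04,0,0,0,0]]'; python3 -c "
from h import *
s=manip.sense();d=shot('wrist','w15'); st(); 
print(faredge(s,d,141.5,h=.008))
plan(.5391,-.0175,.175,8.4)"
```

```text
t: 25.75
tcp_pos: [0.3911, 0.2125, 0.0032]
tool_rot: [0.472, 0.527, -0.471, 0.527]
force: [-0.5, -0.6, 7.4]
finger_gap: 0.563
t 25.75 tcp [0.3911 0.2125 0.0032] yaw 6.3 gap 0.563 F [-0.5 -0.6  7.4] q [ 0.25  0.74  2.03 -0.    0.36  0.14]
t: 26.25
tcp_pos: [0.3943, 0.2136, 0.1677]
tool_rot: [0.476, 0.524, -0.468, 0.53]
force: [2.3, 0.8, -1.6]
finger_gap: 0.562
t: 26.45
tcp_pos: [0.3895, 0.2121, 0.1614]
tool_rot: [0.471, 0.527, -0.473, 0.526]
force: [0.7, -0.1, -1.1]
finger_gap: 0.562
t 26.50 tcp [0.3894 0.212  0.161 ] yaw 6.3 gap 0.560 F [ 0.  -0.4 -1. ] q [ 0.25  0.41  1.95 -0.    0.79  0.14]
[array([-0.02  ,  0.0013]), array([0.0201, 0.0013])]
from [0.3894 0.212  0.161 ] yaw 6.3 tilt 0.22 turn 2.1 q6n -0.43 n=7
[-0.002, 0.0177, 0.0349, -0.005]
[-0.002, 0.0175, 0.035, -0.005]
[-0.002, 0.0173, 0.0351, -0.005]
[-0.002, 0.0171, 0.0352, -0.005]
[-0.002, 0.0169, 0.0353, -0.005]
[-0.002, 0.0167, 0.0354, -0.005]
[-0.002, 0.0166, 0.0355, -0.005]
```

View pics/w15.png

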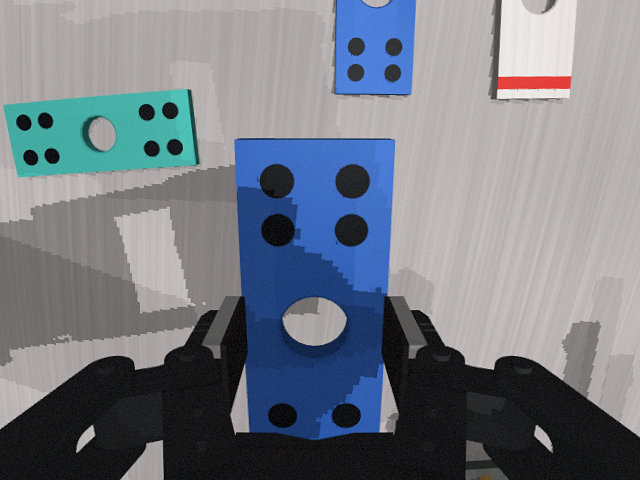

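```bash
python3 -m crank '[[0.04,-0.002,0.0177,0.0349,-0.005],[0.04,-0.002,0.0175,0.035,-0.005],[0.04,-0.002,0.0173,0.0351,-0.005],[0.04,-0.002,0.0171,0.0352,-0.005],[0.04,-0.002,0.0169,0.0353,-0.005]]' >/dev/null; python3 -m crank '[[0.04,-0.002,0.0167,0.0354,-0.005],[0.04,-0.002,0.0166,0.0353,-0.005],[0.04,0,0,0,0],[0.04,0,0,0,0],[0.04,0,0,0,0]]'; python3 - <<'E'
from h import *
d=shot("wrist","w16"); st(); plan(.539,-.017,.13,8.4)
E
```

```text
t: 27.5
tcp_pos: [0.5385, -0.0161, 0.1746]
tool_rot: [0.462, 0.537, -0.463, 0.533]
force: [-0.4, 0.3, -0.6]
finger_gap: 0.559
t 27.55 tcp [ 0.5386 -0.0158  0.1749] yaw 8.4 gap 0.561 F [ 0.2 -0.4 -2.5] q [-0.24  0.49  1.7   0.    0.95 -0.38]
from [ 0.5386 -0.0158  0.1749] yaw 8.4 tilt 0.24 turn 0.0 q6n -0.39 n=1
[0.0449, 0.0002, 0.0012, -0.001]
```

View pics/w16.png

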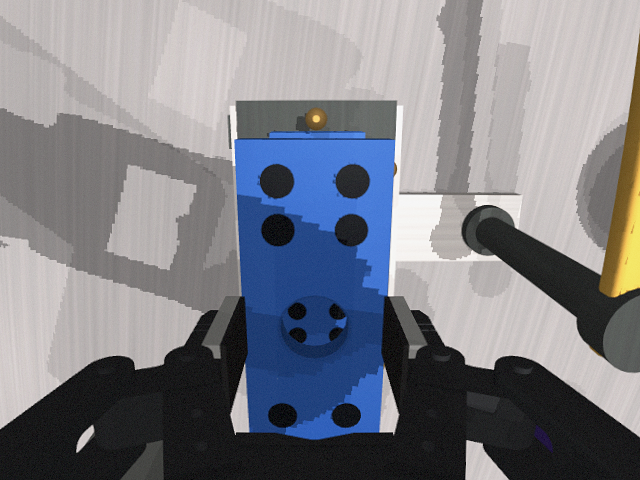

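```bash
python3 -m crank '[[0.04,0.02,0.0002,0.001,0],[0.04,0.02,0,0,0],[0.04,0.005,0,0,0],[0.04,0,0,0,0],[0.04,0,0,0,0]]'; python3 -m crank '[[0.04,0.010,0,0,0],[0.04,0.010,0,0,0],[0.04,0,0,0,0],[0.04,0,0,0,0]]';python3 -c "
from h import *
st()"
```

```text
t: 28.05
tcp_pos: [0.5409, -0.0175, 0.1318]
tool_rot: [0.462, 0.535, -0.462, 0.535]
force: [0.3, 0.5, -2.4]
finger_gap: 0.557
t: 28.45
tcp_pos: [0.5404, -0.0179, 0.1109]
tool_rot: [0.462, 0.535, -0.463, 0.535]
force: [-0.0, 0.1, -1.3]
finger_gap: 0.561
t 28.45 tcp [ 0.5404 -0.0179  0.1109] yaw 8.3 gap 0.561 F [-0.   0.1 -1.3] q [-0.24  0.59  1.75  0.    0.8  -0.38]
```

Within the posts with no contact force. Continue down to the third level.

```bash
python3 -m crank '[[0.04,0.010,-0.001,-0.0005,0],[0.04,0.006,0,0,0],[0.04,0,0,0,0],[0.04,0,0,0,0]]'; python3 -m crank '[[0.04,0.003,0,0,0],[0.04,0,0,0,0]]'; python3 -c "
from h import *
st()"
```

```text
t: 28.85
tcp_pos: [0.5395, -0.0176, 0.095]
tool_rot: [0.462, 0.535, -0.463, 0.535]
force: [-0.1, 0.4, -0.2]
finger_gap: 0.558
t: 29.05
tcp_pos: [0.5396, -0.0176, 0.0922]
tool_rot: [0.462, 0.535, -0.462, 0.535]
force: [0.2, -1.1, -0.7]
finger_gap: 0.559
t 29.05 tcp [ 0.5396 -0.0176  0.0922] yaw 8.3 gap 0.559 F [ 0.2 -1.1 -0.7] q [-0.24  0.62  1.76  0.    0.76 -0.38]
```

```bash
python3 -m crank '[[0.04,0.001,0,0,0],[0.04,0,0,0,0],[0.064,0,0,0,0],[0.064,0,0,0,0],[0.064,0,0,0,0]]';python3 -c "
from h import *
st()"; python3 -m crank '[[0.064,-0.04,0,0,0],[0.064,-0.04,0,0,0],[0.064,-0.04,0,0,0],[0.064,-0.03,0,0,0],[0.064,0,0,0,0]]';  python3 - <<'E'
from h import *
d=shot("wrist","w17"); st(); plan(.411,.367,.15,6.2)
E
```

```text
t: 29.55
tcp_pos: [0.5398, -0.0176, 0.0915]
tool_rot: [0.463, 0.535, -0.462, 0.535]
force: [0.0, 0.2, -0.1]
finger_gap: 0.749
t 29.55 tcp [ 0.5398 -0.0176  0.0915] yaw 8.3 gap 0.749 F [ 0.   0.2 -0.1] q [-0.24  0.62  1.76 -0.    0.75 -0.38]
t: 30.05
tcp_pos: [0.5426, -0.0182, 0.2462]
tool_rot: [0.464, 0.532, -0.461, 0.538]
force: [0.9, 0.4, -0.0]
finger_gap: 0.749
t 30.10 tcp [ 0.541  -0.0179  0.2437] yaw 8.3 gap 0.753 F [0.2 0.6 0.7] q [-0.24  0.4   1.63 -0.    1.11 -0.38]
from [ 0.541  -0.0179  0.2437] yaw 8.3 tilt 0.34 turn -2.1 q6n 0.41 n=10
[0.0094, -0.0073, -0.04, 0.004]
[0.0094, -0.0074, -0.0399, 0.004]
[0.0094, -0.0076, -0.0399, 0.004]
[0.0094, -0.0077, -0.0399, 0.004]
[0.0094, -0.0079, -0.0399, 0.004]
[0.0094, -0.008, -0.0398, 0.004]
[0.0094, -0.0082, -0.0398, 0.004]
[0.0094, -0.0083, -0.0398, 0.004]
[0.0094, -0.0085, -0.0397, 0.004]
[0.0094, -0.0086, -0.0397, 0.004]
```

View pics/w17.png

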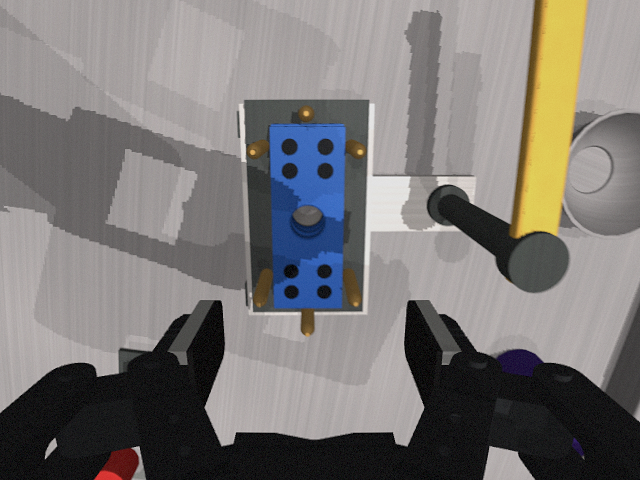

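```bash
python3 -m crank '[[0.066,0.0094,-0.0073,-0.04,0.004],[0.066,0.0094,-0.0074,-0.04,0.004],[0.066,0.0094,-0.0076,-0.04,0.004],[0.066,0.0094,-0.0077,-0.04,0.004],[0.066,0.0094,-0.0079,-0.04,0.004]]' >/dev/null; python3 -m crank '[[0.066,0.0094,-0.008,-0.04,0.004],[0.066,0.0094,-0.0082,-0.04,0.004],[0.066,0.0094,-0.0083,-0.04,0.004],[0.066,0.0094,-0.0085,-0.04,0.004],[0.066,0.0094,-0.0086,-0.039,0.004]]' >/dev/null;python3 -m crank '[[0.066,0,0,0,0],[0.066,0,0,0,0],[0.066,0,0,0,0]]'; python3 - <<'E'
from h import *
d=shot("wrist","w18"); st(); o=plates(d)
for c,a in o: plan(c[0],c[1],.003,a+90)
E
```

```text
t: 31.4
tcp_pos: [0.41, 0.3671, 0.1466]
tool_rot: [0.472, 0.526, -0.474, 0.525]
force: [-0.1, -0.1, 0.8]
finger_gap: 0.774
t 31.45 tcp [0.4104 0.3669 0.1469] yaw 5.9 gap 0.771 F [ 0.  -0.6  0.7] q [ 0.53  0.54  1.7  -0.    0.9   0.42]
plate px 317.0 220.0 z 0.0109 mask [0.411 0.368] 0.129 0.050 -84.0 cloud [0.4111 0.3675] 0.130 0.050 -83.9
from [0.4104 0.3669 0.1469] yaw 5.9 tilt 0.07 turn 0.1 q6n 0.42 n=4
[0.036, 0.0002, -0.0001, -0.001]
[0.036, 0.0002, -0.0001, -0.001]
[0.036, 0.0002, -0.0001, -0.001]
[0.036, 0.0002, -0.0001, -0.001]
```

View pics/w18.png

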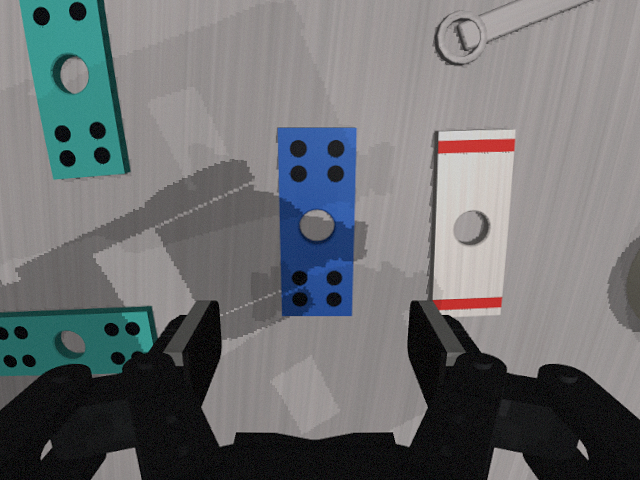

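```bash
python3 -m crank '[[0.066,0.04,0.0003,0,0],[0.066,0.04,0.0003,0,0],[0.066,0.04,0.0002,0,0],[0.066,0.018,0,0,0],[0.066,0,0,0,0]]'; python3 -m crank '[[0.066,0.005,0,0,0],[0.066,0,0,0,0],[0.066,0,0,0,0]]'; python3 -c "
from h import *
st(); plan(.4111,.3676,.003,6)"
```

```text
t: 31.95
tcp_pos: [0.4101, 0.3658, 0.0069]
tool_rot: [0.472, 0.526, -0.476, 0.524]
force: [-0.3, 0.0, 0.4]
finger_gap: 0.779
t: 32.25
tcp_pos: [0.412, 0.3685, 0.0056]
tool_rot: [0.474, 0.525, -0.472, 0.526]
force: [0.8, 0.3, 1.2]
finger_gap: 0.77
t 32.25 tcp [0.412  0.3685 0.0056] yaw 6.0 gap 0.770 F [0.8 0.3 1.2] q [ 0.53  0.78  1.76 -0.    0.59  0.42]
from [0.412  0.3685 0.0056] yaw 6.0 tilt 0.15 turn 0.0 q6n 0.42 n=1
[0.0026, -0.001, 0.0008, -0.0]
```

```bash
python3 -m crank '[[0.066,0.002,0,0.001,0],[0.05,0,0,0,0],[0.04,0,0,0,0],[0.04,0,0,0,0],[0.04,0,0,0,0]]'; python3 -c "
from h import *
st()"; python3 -m crank '[[0.04,-0.03,0,0,0],[0.04,-0.04,0,0,0],[0.04,-0.04,0,0,0],[0.04,-0.05,0,0,0],[0.04,0,0,0,0]]';python3 -m crank '[[0.04,0,0,0,0],[0.04,0,0,0,0]]'; python3 -c "
from h import *
s=manip.sense();d=shot('wrist','w19'); st(); 
for v in (137,139,141): print(v,faredge(s,d,v,h=.008))
plan(.5391,-.0175,.175,8.4)"
```

```text
t: 32.75
tcp_pos: [0.4113, 0.3673, 0.0033]
tool_rot: [0.473, 0.525, -0.473, 0.526]
force: [-0.3, -0.7, 4.5]
finger_gap: 0.564
t 32.75 tcp [0.4113 0.3673 0.0033] yaw 6.0 gap 0.564 F [-0.3 -0.7  4.5] q [ 0.53  0.79  1.76 -0.    0.59  0.42]
t: 33.25
tcp_pos: [0.4148, 0.3697, 0.1688]
tool_rot: [0.478, 0.524, -0.468, 0.527]
force: [0.3, 0.7, -0.6]
finger_gap: 0.56
t: 33.45
tcp_pos: [0.4098, 0.3665, 0.1611]
tool_rot: [0.472, 0.526, -0.474, 0.525]
force: [-0.6, 0.6, -2.7]
finger_gap: 0.558
t 33.50 tcp [0.4097 0.3664 0.1606] yaw 6.0 gap 0.561 F [ 0.9 -0.8 -1.6] q [ 0.53  0.52  1.69 -0.    0.93  0.42]
137 [array([-0.02  , -0.0001]), array([ 0.0201, -0.0001])]
139 [array([-0.02  ,  0.0005]), array([0.0201, 0.0005])]
141 [array([-0.02  ,  0.0011]), array([0.0201, 0.0011])]
from [0.4097 0.3664 0.1606] yaw 6.0 tilt 0.24 turn 2.4 q6n -0.38 n=10
[-0.0014, 0.0088, 0.0395, -0.004]
[-0.0014, 0.0087, 0.0396, -0.004]
[-0.0014, 0.0085, 0.0396, -0.004]
[-0.0014, 0.0083, 0.0396, -0.004]
[-0.0014, 0.0082, 0.0397, -0.004]
[-0.0014, 0.008, 0.0397, -0.004]
[-0.0014, 0.0079, 0.0397, -0.004]
[-0.0014, 0.0077, 0.0398, -0.004]
[-0.0014, 0.0075, 0.0398, -0.004]
[-0.0014, 0.0074, 0.0398, -0.004]
```

View pics/w19.png

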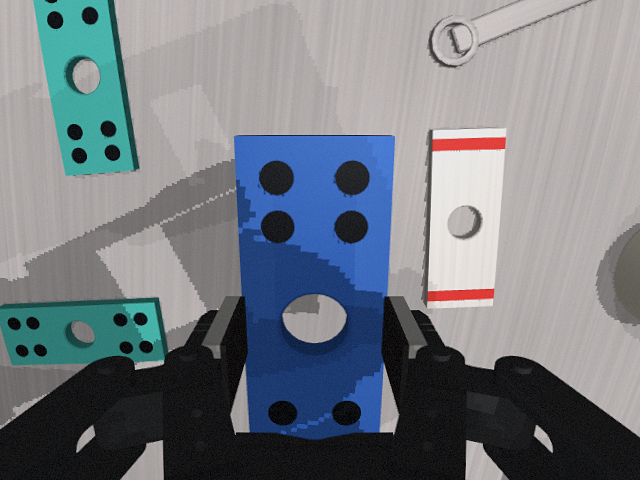

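```bash
python3 -m crank '[[0.04,-0.0014,0.0088,0.0395,-0.004],[0.04,-0.0014,0.0087,0.0396,-0.004],[0.04,-0.0014,0.0085,0.0396,-0.004],[0.04,-0.0014,0.0083,0.0396,-0.004],[0.04,-0.0014,0.0082,0.0397,-0.004]]' >/dev/null; python3 -m crank '[[0.04,-0.0014,0.008,0.0397,-0.004],[0.04,-0.0014,0.0079,0.0397,-0.004],[0.04,-0.0014,0.0077,0.0398,-0.004],[0.04,-0.0014,0.0075,0.0398,-0.004],[0.04,-0.0014,0.0074,0.0398,-0.004]]'>/dev/null;  python3 -m crank '[[0.04,0,0,0,0],[0.04,0,0,0,0],[0.04,0,0,0,0]]'; python3 - <<'E'
from h import *
d=shot("wrist","w20"); st(); plan(.5392,-.0179,.13,8.4)
E
```

```text
t: 34.8
tcp_pos: [0.5386, -0.0156, 0.1749]
tool_rot: [0.462, 0.536, -0.463, 0.534]
force: [0.3, 1.1, -1.0]
finger_gap: 0.555
t 34.85 tcp [ 0.5388 -0.0153  0.1752] yaw 8.4 gap 0.559 F [-0.3 -0.1 -0.6] q [-0.24  0.49  1.7   0.    0.95 -0.38]
from [ 0.5388 -0.0153  0.1752] yaw 8.4 tilt 0.20 turn 0.0 q6n -0.39 n=2
[0.0226, 0.0, 0.0013, -0.0]
[0.0226, 0.0, 0.0013, -0.0]
```

View pics/w20.png

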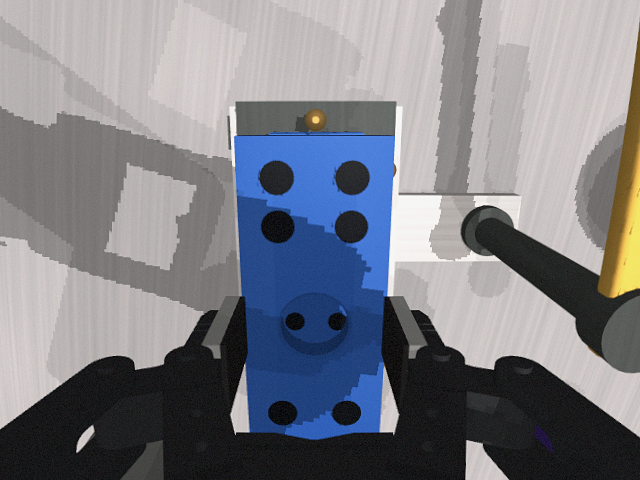

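```bash
python3 -m crank '[[0.04,0.02,0,0.001,0],[0.04,0.02,0,0.001,0],[0.04,0.005,0,0,0],[0.04,0,0,0,0],[0.04,0,0,0,0]]'; python3 -m crank '[[0.04,0.008,0,0,0],[0.04,0.008,0,0,0],[0.04,0,0,0,0],[0.04,0,0,0,0]]';python3 -c "
from h import *
st()"
```

```text
t: 35.35
tcp_pos: [0.5408, -0.0181, 0.1318]
tool_rot: [0.462, 0.535, -0.462, 0.535]
force: [-0.3, -0.6, -1.2]
finger_gap: 0.56
t: 35.75
tcp_pos: [0.5403, -0.0186, 0.115]
tool_rot: [0.462, 0.535, -0.463, 0.535]
force: [-0.1, 0.1, -0.9]
finger_gap: 0.561
t 35.75 tcp [ 0.5403 -0.0186  0.115 ] yaw 8.3 gap 0.561 F [-0.1  0.1 -0.9] q [-0.24  0.58  1.75  0.    0.81 -0.39]
```

```bash
python3 -m crank '[[0.04,0.008,-0.001,-0.0005,0],[0.04,0.004,0,0,0],[0.04,0,0,0,0],[0.04,0.001,0,0,0],[0.04,0,0,0,0]]'; python3 -c "
from h import *
st()"
```

```text
t: 36.25
tcp_pos: [0.5395, -0.0183, 0.1023]
tool_rot: [0.462, 0.535, -0.462, 0.535]
force: [0.2, -0.8, -1.1]
finger_gap: 0.555
t 36.25 tcp [ 0.5395 -0.0183  0.1023] yaw 8.3 gap 0.555 F [ 0.2 -0.8 -1.1] q [-0.24  0.6   1.76 -0.    0.78 -0.39]
```

```bash
python3 -m crank '[[0.04,0.001,0,0,0],[0.04,0,0,0,0],[0.064,0,0,0,0],[0.064,0,0,0,0],[0.064,0,0,0,0]]';python3 -c "
from h import *
st()"; python3 -m crank '[[0.064,-0.04,0,0,0],[0.064,-0.04,0,0,0],[0.064,-0.04,0,0,0],[0.064,-0.02,0,0,0],[0.064,0,0,0,0]]';  python3 - <<'E'
from h import *
d=shot("wrist","w21"); st(); 
t=shot("top","t4"); p=at_height(t,[[206,259]],.01)+[[.001,.0023,0]]; print(p)
plan(p[0,0],p[0,1],.15,9)
E
```

```text
t: 36.75
tcp_pos: [0.5396, -0.0183, 0.1015]
tool_rot: [0.463, 0.535, -0.462, 0.535]
force: [-0.4, -1.3, 0.4]
finger_gap: 0.752
t 36.75 tcp [ 0.5396 -0.0183  0.1015] yaw 8.3 gap 0.752 F [-0.4 -1.3  0.4] q [-0.24  0.61  1.76 -0.    0.78 -0.39]
t: 37.25
tcp_pos: [0.5416, -0.0188, 0.245]
tool_rot: [0.464, 0.532, -0.461, 0.538]
force: [0.9, -1.2, -0.4]
finger_gap: 0.752
t 37.30 tcp [ 0.5402 -0.0184  0.2428] yaw 8.3 gap 0.754 F [-0.3 -0.2 -0.3] q [-0.24  0.4   1.63 -0.    1.11 -0.39]
[[0.51540415 0.37449416 0.01      ]]
from [ 0.5391 -0.0182  0.2413] yaw 8.3 tilt 0.01 turn 0.7 q6n 0.26 n=9
[0.0101, 0.0037, -0.0436, -0.001]
[0.0101, 0.0038, -0.0436, -0.001]
[0.0101, 0.0038, -0.0435, -0.001]
[0.0101, 0.0039, -0.0435, -0.001]
[0.0101, 0.0039, -0.0435, -0.001]
[0.0101, 0.004, -0.0435, -0.001]
[0.0101, 0.004, -0.0435, -0.001]
[0.0101, 0.0041, -0.0435, -0.001]
[0.0101, 0.0042, -0.0435, -0.001]
```

View pics/w21.png

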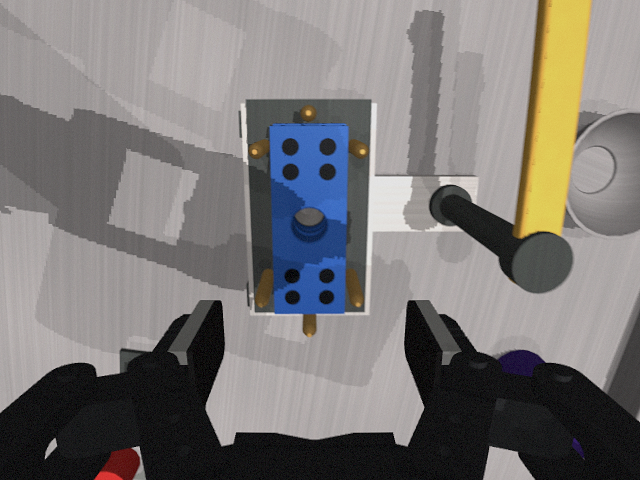

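View pics/t4.png

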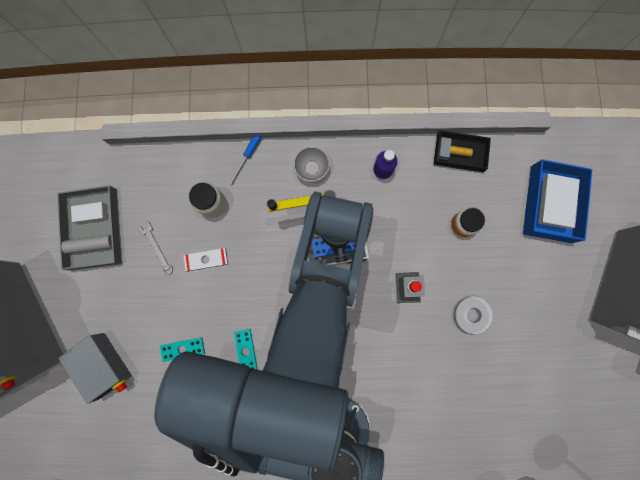

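```bash
python3 -m crank '[[0.066,0.005,0.002,-0.0436,-0.001],[0.066,0.005,0.0028,-0.0436,-0.001],[0.066,0.01,0.0038,-0.0435,-0.001],[0.066,0.01,0.0039,-0.0435,-0.001],[0.066,0.01,0.0039,-0.0435,-0.001]]' >/dev/null; python3 -m crank '[[0.066,0.01,0.004,-0.0435,-0.001],[0.066,0.01,0.004,-0.0435,-0.001],[0.066,0.01,0.0055,-0.0435,-0.001],[0.066,0.015,0.0055,-0.0435,-0.001],[0.066,0.005,0,0,0]]' >/dev/null;python3 -m crank '[[0.066,0.005,0,0,0],[0.066,0,0,0,0],[0.066,0,0,0,0]]'; python3 - <<'E'
from h import *
d=shot("wrist","w22"); st(); C=cloud(d)
s=manip.sense(); 
m=(C[...,2]>.006)&(C[...,2]<.016)&(np.hypot(C[...,0]-.5154,C[...,1]-.3745)<.09)
n,l,q,ce=cv2.connectedComponentsWithStats(m.astype(np.uint8)); k=1+np.argmax(q[1:,4]); P=C[l==k]; c,w,h,a=rect(P[:,:2]); print(ce[k],np.median(P[:,2]),c,w,h,a)
plan(c[0],c[1],.003,a+90)
E
```

```text
t: 38.65
tcp_pos: [0.5163, 0.3727, 0.1458]
tool_rot: [0.46, 0.537, -0.461, 0.536]
force: [0.4, 0.5, -0.7]
finger_gap: 0.769
t 38.70 tcp [0.5167 0.3729 0.1464] yaw 8.7 gap 0.769 F [ 0.2 -0.2  0. ] q [ 0.45  0.64  1.48 -0.    1.02  0.3 ]
[314.76395366 212.30066195] 0.010493913779067554 [0.51565003 0.37817496] 0.13002748787403107 0.05021672323346138 -81.68481159210205
from [0.5167 0.3729 0.1464] yaw 8.7 tilt 0.02 turn -0.4 q6n 0.31 n=4
[0.0358, -0.0001, -0.0013, 0.002]
[0.0358, -0.0001, -0.0013, 0.002]
[0.0358, -0.0001, -0.0013, 0.002]
[0.0358, -0.0001, -0.0013, 0.002]
```

View pics/w22.png

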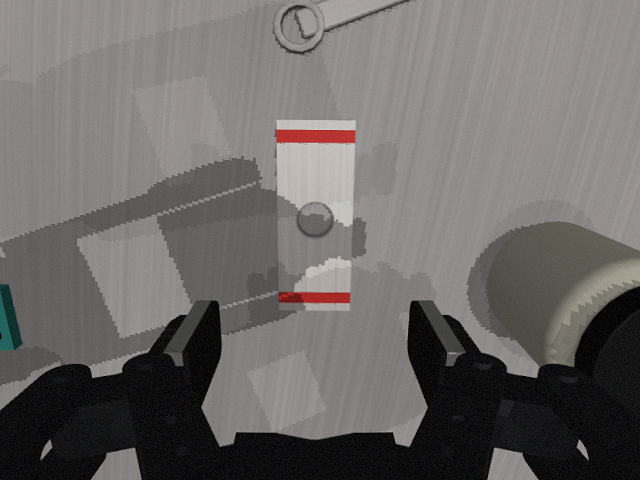

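```bash
python3 -m crank '[[0.066,0.04,0,-0.0013,0.002],[0.066,0.04,0,-0.0013,0.002],[0.066,0.04,0,-0.0013,0.002],[0.066,0.018,0,-0.0013,0.002],[0.066,0,0,0,0]]'; python3 -m crank '[[0.066,0.005,0,0,0],[0.066,0,0,0,0],[0.066,0,0,0,0]]'; python3 -c "
from h import *
st(); plan(.5157,.3782,.003,8.3)"
```

```text
t: 39.2
tcp_pos: [0.5142, 0.378, 0.0062]
tool_rot: [0.461, 0.536, -0.464, 0.534]
force: [-0.2, 0.2, -0.4]
finger_gap: 0.775
t: 39.5
tcp_pos: [0.5167, 0.38, 0.0052]
tool_rot: [0.463, 0.535, -0.461, 0.536]
force: [0.2, 0.4, -0.0]
finger_gap: 0.773
t 39.50 tcp [0.5167 0.38   0.0052] yaw 8.4 gap 0.773 F [ 0.2  0.4 -0. ] q [ 0.46  0.85  1.53 -0.    0.76  0.31]
from [0.5167 0.38   0.0052] yaw 8.4 tilt 0.19 turn -0.1 q6n 0.31 n=1
[0.0022, -0.0013, 0.0017, 0.001]
```

```bash
python3 -m crank '[[0.066,0.002,0,0.001,0],[0.05,0,0,0,0],[0.04,0,0,0,0],[0.04,0,0,0,0],[0.04,0,0,0,0]]' 60; python3 -c "
from h import *
st()"; python3 -m crank '[[0.04,-0.03,0,0,0],[0.04,-0.04,0,0,0],[0.04,-0.04,0,0,0],[0.04,-0.05,0,0,0],[0.04,-0.01,0,0,0]]';python3 -m crank '[[0.04,0,0,0,0],[0.04,0,0,0,0]]'; python3 -c "
from h import *
s=manip.sense();d=shot('wrist','w23'); st(); 
for v in (133,136,139,142): print(v,faredge(s,d,v,h=.008))
plan(.5391,-.0175,.185,8.4)"
```

```text
t: 40.0
tcp_pos: [0.516, 0.3786, 0.0025]
tool_rot: [0.462, 0.535, -0.462, 0.535]
force: [-1.3, -0.4, 5.1]
finger_gap: 0.556
t 40.00 tcp [0.516  0.3786 0.0025] yaw 8.4 gap 0.556 F [-1.3 -0.4  5.1] q [ 0.46  0.85  1.53 -0.    0.76  0.31]
t: 40.5
tcp_pos: [0.5187, 0.3802, 0.1774]
tool_rot: [0.466, 0.534, -0.458, 0.537]
force: [1.0, -0.4, -2.0]
finger_gap: 0.556
t: 40.7
tcp_pos: [0.5142, 0.3778, 0.1696]
tool_rot: [0.461, 0.536, -0.463, 0.535]
force: [-0.6, 0.5, -3.2]
finger_gap: 0.555
t 40.75 tcp [0.5139 0.3776 0.1688] yaw 8.4 gap 0.557 F [-0.4 -0.4 -2.7] q [ 0.46  0.62  1.45 -0.    1.08  0.31]
133 [array([-0.0199, -0.0013]), array([ 0.0201, -0.0013])]
136 [array([-0.0199, -0.0004]), array([ 0.0201, -0.0004])]
139 [array([-0.0199,  0.0005]), array([0.0201, 0.0005])]
142 [array([-0.02  ,  0.0014]), array([0.0202, 0.0014])]
from [0.5139 0.3776 0.1688] yaw 8.4 tilt 0.30 turn 0.0 q6n -0.35 n=9
[-0.0018, -0.0036, 0.0438, -0.0]
[-0.0018, -0.0036, 0.0438, -0.0]
[-0.0018, -0.0036, 0.0438, -0.0]
[-0.0018, -0.0036, 0.0438, -0.0]
[-0.0018, -0.0036, 0.0438, -0.0]
[-0.0018, -0.0036, 0.0438, -0.0]
[-0.0018, -0.0036, 0.0438, -0.0]
[-0.0018, -0.0036, 0.0438, -0.0]
[-0.0018, -0.0036, 0.0438, -0.0]
```

View pics/w23.png

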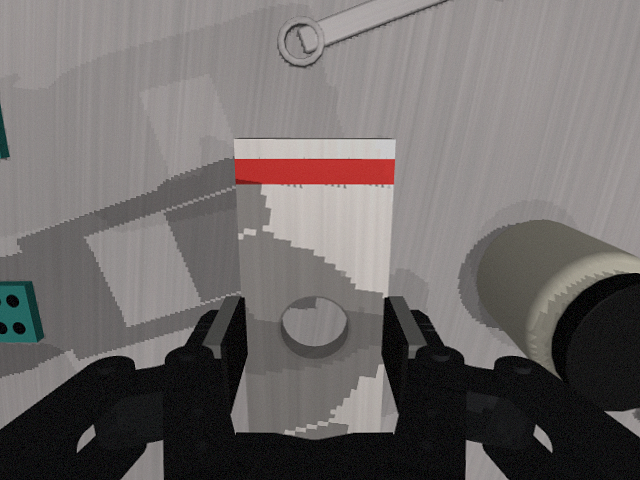

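```bash
python3 -m crank '[[0.04,-0.0018,-0.0036,0.0438,0],[0.04,-0.0018,-0.0036,0.0438,0],[0.04,-0.0018,-0.0036,0.0438,0],[0.04,-0.0018,-0.0036,0.0438,0],[0.04,-0.0018,-0.0036,0.0438,0]]' >/dev/null; python3 -m crank '[[0.04,-0.0018,-0.0036,0.0438,0],[0.04,-0.0018,-0.0036,0.0438,0],[0.04,-0.0018,-0.0036,0.0438,0],[0.04,-0.0018,-0.0036,0.0438,0],[0.04,0,0,0,0]]'>/dev/null;  python3 -m crank '[[0.04,0,0,0,0],[0.04,0,0,0,0],[0.04,0,0,0,0]]'; python3 - <<'E'
from h import *
d=shot("wrist","w24"); st(); plan(.539,-.0171,.14,8.4)
E
```

```text
t: 42.05
tcp_pos: [0.5401, -0.0147, 0.1866]
tool_rot: [0.461, 0.536, -0.462, 0.535]
force: [0.6, 0.7, -2.4]
finger_gap: 0.558
t 42.10 tcp [ 0.5403 -0.0148  0.1869] yaw 8.5 gap 0.557 F [ 0.1  0.4 -1.7] q [-0.23  0.47  1.69  0.    0.98 -0.38]
from [ 0.5403 -0.0148  0.1869] yaw 8.5 tilt 0.09 turn -0.1 q6n -0.39 n=2
[0.0235, -0.0008, 0.0011, 0.001]
[0.0235, -0.0008, 0.0011, 0.001]
```

View pics/w24.png

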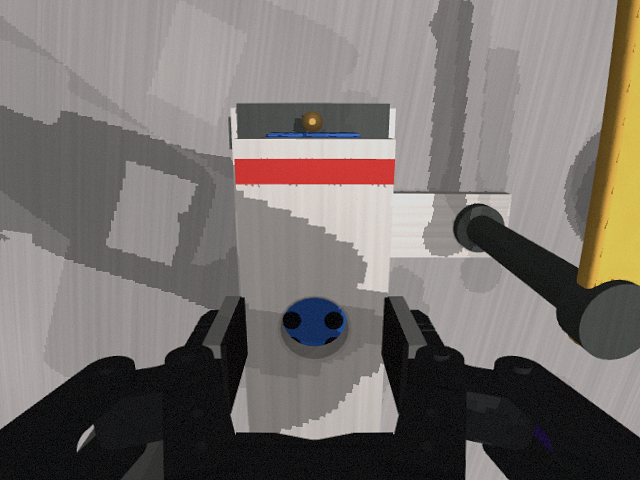

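```bash
python3 -m crank '[[0.04,0.025,-0.0008,0.001,0],[0.04,0.022,-0.0008,0.001,0],[0.04,0.008,0,0,0],[0.04,0,0,0,0],[0.04,0,0,0,0]]'; python3 -m crank '[[0.04,0.006,0,0,0],[0.04,0.006,0,0,0],[0.04,0,0,0,0],[0.04,0,0,0,0]]';python3 -c "
from h import *
st()"
```

```text
t: 42.6
tcp_pos: [0.5402, -0.018, 0.133]
tool_rot: [0.462, 0.535, -0.462, 0.536]
force: [-0.1, 0.3, -2.1]
finger_gap: 0.556
t: 43.0
tcp_pos: [0.5396, -0.0185, 0.1205]
tool_rot: [0.462, 0.535, -0.462, 0.535]
force: [0.2, -1.2, -2.2]
finger_gap: 0.557
t 43.00 tcp [ 0.5396 -0.0185  0.1205] yaw 8.4 gap 0.557 F [ 0.2 -1.2 -2.2] q [-0.24  0.57  1.75 -0.    0.82 -0.39]
```

```bash
python3 -m crank '[[0.04,0.006,0,-0.001,0],[0.04,0.002,0,0,0],[0.04,0,0,0,0],[0.04,0,0,0,0]]'; python3 -c "
from h import *
st()"
```

```text
t: 43.4
tcp_pos: [0.5395, -0.0174, 0.1124]
tool_rot: [0.462, 0.535, -0.462, 0.535]
force: [0.2, -0.8, -2.8]
finger_gap: 0.558
t 43.40 tcp [ 0.5395 -0.0174  0.1124] yaw 8.4 gap 0.558 F [ 0.2 -0.8 -2.8] q [-0.24  0.59  1.75 -0.    0.8  -0.39]
```

```bash
python3 -m crank '[[0.04,0.0015,0,0,0],[0.04,0,0,0,0],[0.064,0,0,0,0],[0.064,0,0,0,0],[0.064,0,0,0,0]]';python3 -c "
from h import *
st()"; python3 -m crank '[[0.064,-0.04,0,0,0],[0.064,-0.04,0,0,0],[0.064,-0.04,0,0,0],[0.064,-0.02,0,0,0],[0.064,0,0,0,0]]';  python3 -m crank '[[0.064,0,0,0,0],[0.064,0,0,0,0]]'; python3 - <<'E'
from h import *
import pickle
s=manip.sense();d=shot("wrist","w25"); st(); pickle.dump((s,d),open("w25.pkl","wb"))
C=cloud(d)
for lo,hi,nm in [(.056,.064,"base"),(.064,.073,"bed"),(.112,.123,"cover")]:
    m=(C[...,2]>lo)&(C[...,2]<hi)&(C[...,0]>.4)&(C[...,0]<.65)&(abs(C[...,1]+.02)<.12)
    P=C[m]; cc,w,h,a=rect(P[:,:2]); print(nm,m.sum(),"z %.4f"%np.median(P[:,2]),np.round(cc,4),"%.3f %.3f %.1f"%(w,h,a))
E
```

```text
t: 43.9
tcp_pos: [0.5399, -0.0175, 0.1114]
tool_rot: [0.462, 0.535, -0.462, 0.535]
force: [-0.5, -0.2, -0.2]
finger_gap: 0.75
t 43.90 tcp [ 0.5399 -0.0175  0.1114] yaw 8.4 gap 0.750 F [-0.5 -0.2 -0.2] q [-0.24  0.59  1.75  0.    0.8  -0.39]
t: 44.4
tcp_pos: [0.5418, -0.0179, 0.2548]
tool_rot: [0.464, 0.532, -0.461, 0.538]
force: [-0.0, -0.2, 0.1]
finger_gap: 0.752
t: 44.6
tcp_pos: [0.5384, -0.0172, 0.2496]
tool_rot: [0.462, 0.536, -0.463, 0.534]
force: [0.1, 0.4, -0.5]
finger_gap: 0.753
t 44.65 tcp [ 0.5384 -0.0172  0.2494] yaw 8.4 gap 0.748 F [ 0.4 -0.1 -0.5] q [-0.24  0.39  1.63 -0.    1.13 -0.39]
base 2116 z 0.0605 [ 0.5397 -0.0225] 0.170 0.100 -81.7
bed 8655 z 0.0686 [ 0.5393 -0.0176] 0.167 0.090 -81.4
cover 14287 z 0.1185 [ 0.5389 -0.0163] 0.153 0.074 -81.3
```

View pics/w25.png

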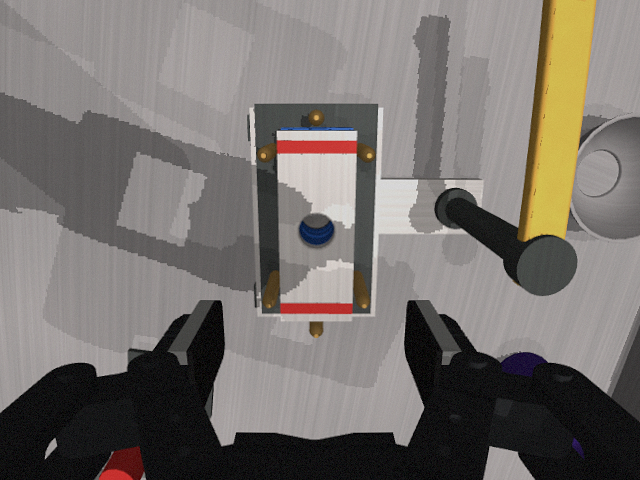

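```bash
python3 - <<'E'
from h import *
plan(.416,-.2335,.25,8.4)
E
```

```text
from [ 0.5384 -0.0172  0.2494] yaw 8.4 tilt 0.20 turn 0.0 q6n -0.87 n=6
[-0.0001, -0.0254, 0.0327, -0.0]
[-0.0001, -0.0254, 0.0327, -0.0]
[-0.0001, -0.0254, 0.0327, -0.0]
[-0.0001, -0.0254, 0.0327, -0.0]
[-0.0001, -0.0254, 0.0327, -0.0]
[-0.0001, -0.0254, 0.0327, -0.0]
```

```bash
python3 -m crank '[[0.064,0,-0.0254,0.0327,0],[0.064,0,-0.0254,0.0327,0],[0.064,0,-0.0254,0.0327,0],[0.064,0,-0.0254,0.0327,0],[0.064,0,-0.0254,0.0327,0]]' >/dev/null;  python3 -m crank '[[0.064,0,-0.0254,0.0327,0],[0.064,0,0,0,0],[0.064,0,0,0,0],[0.064,0,0,0,0]]'; python3 - <<'E'
from h import *
import pickle
s=manip.sense();d=shot("wrist","w26"); st(); C=cloud(d)
for lo,hi,nm in [(.098,.105,"stand"),(.105,.112,"collar"),(.13,.145,"head")]:
    m=(C[...,2]>lo)&(C[...,2]<hi)&(np.hypot(C[...,0]-.416,C[...,1]+.2335)<.06)
    if m.sum()<20: continue
    P=C[m]; cc,w,h,a=rect(P[:,:2]); print(nm,m.sum(),"z %.4f"%np.median(P[:,2]),np.round(cc,4),"%.3f %.3f %.1f"%(w,h,a))
    if nm=="head": c,r=cv2.minEnclosingCircle(np.float32(P[:,:2])); print(c,r)
E
```

```text
t: 45.55
tcp_pos: [0.4172, -0.2327, 0.2502]
tool_rot: [0.462, 0.536, -0.462, 0.534]
force: [0.1, 0.3, -0.6]
finger_gap: 0.752
t 45.60 tcp [ 0.4174 -0.2324  0.2504] yaw 8.4 gap 0.747 F [0.7 0.5 1.1] q [-0.74  0.3   1.77  0.    1.07 -0.89]
stand 3458 z 0.1025 [ 0.4158 -0.234 ] 0.056 0.056 1.0
collar 768 z 0.1084 [ 0.4153 -0.2285] 0.039 0.030 7.3
head 1794 z 0.1383 [ 0.4157 -0.2334] 0.029 0.029 -80.9
(0.41572368144989014, -0.2333410382270813) 0.014968929812312126
```

View pics/w26.png

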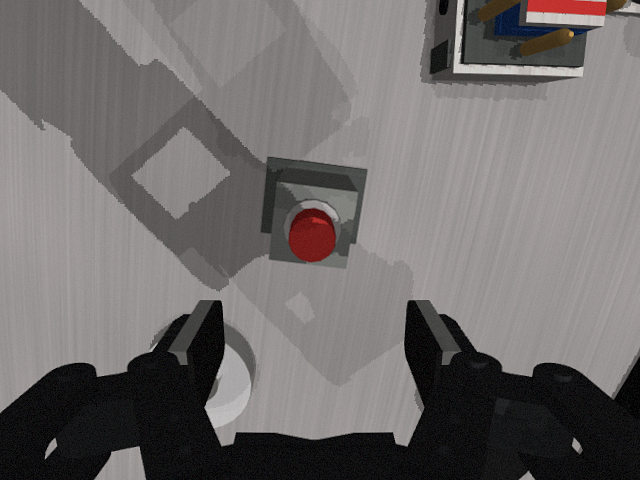

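```bash
python3 - <<'E'
from h import *
plan(.4157,-.2335,.114,8.4)
E
python3 -m crank '[[0.064,0.03,-0.001,0.0005,0],[0.064,0.03,-0.0005,0,0],[0.064,0.03,0,0,0],[0.064,0.02,0,0,0],[0.064,0,0,0,0]]'; python3 -m crank '[[0.064,0.014,0,0,0],[0.064,0,0,0,0],[0.064,0,0,0,0],[0.064,0,0,0,0]]'; python3 - <<'E'
from h import *
plan(.4157,-.2335,.114,8.4)
E
```

```text
from [ 0.4174 -0.2324  0.2504] yaw 8.4 tilt 0.10 turn -0.0 q6n -0.89 n=4
[0.0341, -0.0005, 0.0002, 0.0]
[0.0341, -0.0005, 0.0002, 0.0]
[0.0341, -0.0005, 0.0002, 0.0]
[0.0341, -0.0005, 0.0002, 0.0]
t: 46.1
tcp_pos: [0.4149, -0.2317, 0.1386]
tool_rot: [0.462, 0.538, -0.461, 0.533]
force: [-0.3, -0.3, 0.4]
finger_gap: 0.746
t: 46.5
tcp_pos: [0.4166, -0.2346, 0.1281]
tool_rot: [0.462, 0.535, -0.462, 0.536]
force: [0.6, 0.6, -0.4]
finger_gap: 0.755
from [ 0.4166 -0.2346  0.1281] yaw 8.4 tilt 0.12 turn -0.0 q6n -0.89 n=1
[0.0141, -0.0007, -0.0012, 0.0]
```

```bash
python3 -m crank '[[0.064,0.013,-0.0005,-0.001,0],[0.064,0,0,0,0],[0.064,0,0,0,0]]'; python3 -c "
from h import *
st()"; python3 -m crank '[[0.045,0,0,0,0],[0.02,0,0,0,0],[0.02,0,0,0,0],[0.02,0,0,0,0],[0.02,0,0,0,0]]' 90;python3 -c "
from h import *
st()"
```

```text
t: 46.8
tcp_pos: [0.4154, -0.2336, 0.1146]
tool_rot: [0.462, 0.535, -0.462, 0.535]
force: [0.8, -0.5, 0.2]
finger_gap: 0.752
t 46.80 tcp [ 0.4154 -0.2336  0.1146] yaw 8.4 gap 0.752 F [ 0.8 -0.5  0.2] q [-0.75  0.53  1.91  0.    0.71 -0.89]
t: 47.3
tcp_pos: [0.4155, -0.2338, 0.1149]
tool_rot: [0.462, 0.535, -0.462, 0.536]
force: [-1.4, 0.7, 5.2]
finger_gap: 0.319
t 47.30 tcp [ 0.4155 -0.2338  0.1149] yaw 8.4 gap 0.319 F [-1.4  0.7  5.2] q [-0.75  0.52  1.91  0.    0.71 -0.89]
```

```bash
python3 -m crank '[[0.02,-0.015,0,0,0],[0.02,-0.03,0,0,0],[0.02,-0.04,0,0,0],[0.02,-0.04,0,0,0],[0.02,-0.015,0,0,0]]'; python3 -m crank '[[0.02,0,0,0,0],[0.02,0,0,0,0],[0.02,0,0,0,0]]'; python3 - <<'E'
from h import *
s=manip.sense();d=shot("wrist","w27"); st(); plan(.5398,-.0216,.255,8.4)
e=shot("scene","s2")
c=e["image"][150:350,150:350]; cv2.imwrite("pics/s2c.png",cv2.resize(c,None,fx=3,fy=3))
E
```

```text
t: 47.8
tcp_pos: [0.4165, -0.2346, 0.2576]
tool_rot: [0.462, 0.533, -0.462, 0.537]
force: [0.4, -0.1, -1.9]
finger_gap: 0.322
t: 48.1
tcp_pos: [0.4141, -0.2326, 0.2524]
tool_rot: [0.462, 0.537, -0.462, 0.534]
force: [0.1, 0.2, -2.9]
finger_gap: 0.32
t 48.15 tcp [ 0.4142 -0.2327  0.2523] yaw 8.4 gap 0.317 F [-0.6 -0.3 -2.1] q [-0.75  0.3   1.77 -0.    1.08 -0.89]
from [ 0.4142 -0.2327  0.2523] yaw 8.4 tilt 0.24 turn 0.0 q6n -0.42 n=6
[-0.0005, 0.0258, -0.0318, -0.0]
[-0.0005, 0.0258, -0.0318, -0.0]
[-0.0005, 0.0258, -0.0318, -0.0]
[-0.0005, 0.0258, -0.0318, -0.0]
[-0.0005, 0.0258, -0.0318, -0.0]
[-0.0005, 0.0258, -0.0317, -0.0]
```

View pics/w27.png

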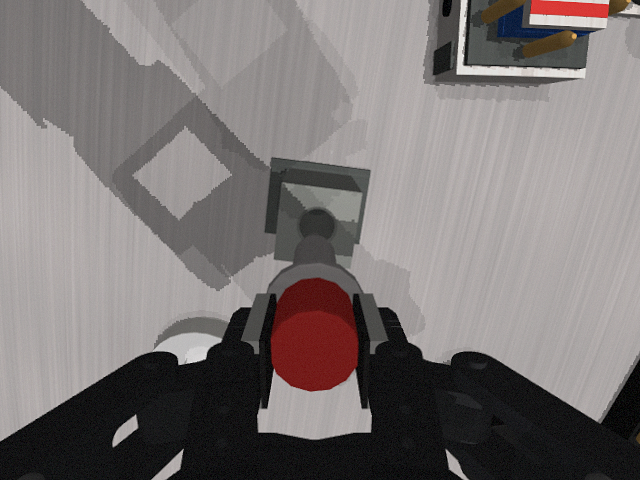

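View pics/s2c.png

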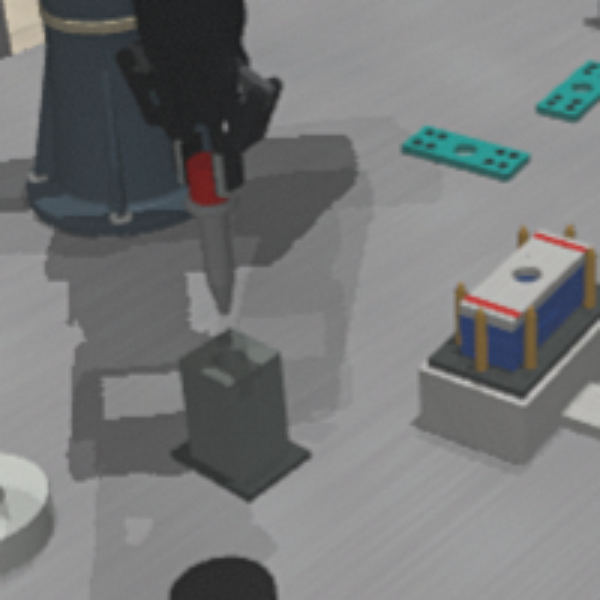

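```bash
python3 -m crank '[[0.02,-0.001,0.0258,-0.0318,0],[0.02,-0.001,0.0258,-0.0318,0],[0.02,-0.001,0.0258,-0.0318,0],[0.02,-0.001,0.0258,-0.0318,0],[0.02,0,0.0258,-0.0318,0]]' >/dev/null;  python3 -m crank '[[0.02,0,0.0258,-0.0317,0],[0.02,0,0,0,0],[0.02,0,0,0,0],[0.02,0,0,0,0]]';python3 -m crank '[[0.02,0,0,0,0],[0.02,0,0,0,0]]'; python3 - <<'E'
from h import *
s=manip.sense();d=shot("wrist","w28"); st(); plan(.5398,-.0217,.235,8.4)
e=shot("scene","s3")
c=e["image"][120:320,220:420]; cv2.imwrite("pics/s3c.png",cv2.resize(c,None,fx=3,fy=3))
E
```

```text
t: 49.1
tcp_pos: [0.5397, -0.0228, 0.2571]
tool_rot: [0.462, 0.536, -0.463, 0.534]
force: [0.0, -0.4, -2.5]
finger_gap: 0.322
t: 49.3
tcp_pos: [0.5402, -0.0234, 0.2579]
tool_rot: [0.463, 0.535, -0.463, 0.535]
force: [0.5, -0.5, -2.6]
finger_gap: 0.32
t 49.35 tcp [ 0.5403 -0.0233  0.258 ] yaw 8.3 gap 0.317 F [-0.6 -0.2 -3. ] q [-0.25  0.38  1.61 -0.    1.15 -0.39]
from [ 0.5403 -0.0233  0.258 ] yaw 8.3 tilt 0.01 turn 0.1 q6n -0.39 n=1
[0.023, -0.0003, -0.0017, -0.002]
```

View pics/s3c.png

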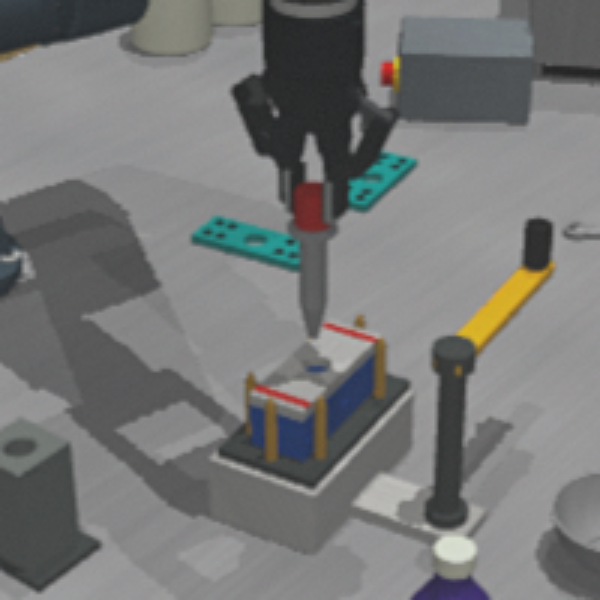

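View pics/w28.png

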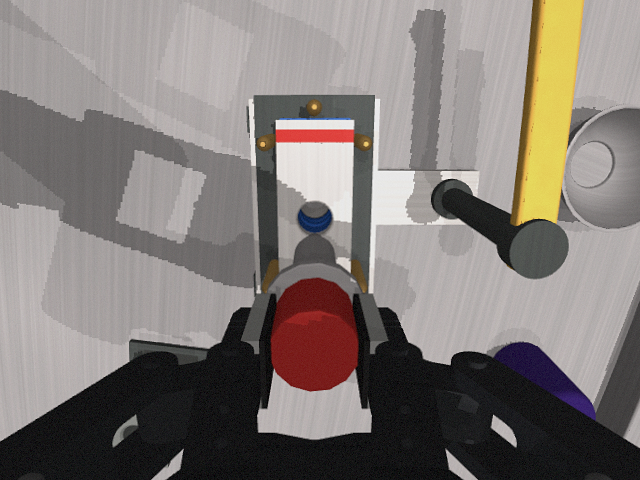

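```bash
python3 -m crank '[[0.02,0.01,0,-0.0015,0],[0.02,0.01,0,0,0],[0.02,0.01,0,0,0],[0.02,0,0,0,0],[0.02,0,0,0,0]]'; python3 -m crank '[[0.02,0.008,0,0,0],[0.02,0.008,0,0,0],[0.02,0,0,0,0],[0.02,0,0,0,0]]'; python3 -c "
from h import *
st()"
```

```text
t: 49.9
tcp_pos: [0.5402, -0.0207, 0.2274]
tool_rot: [0.462, 0.536, -0.462, 0.535]
force: [0.2, -0.5, -2.4]
finger_gap: 0.318
t: 50.3
tcp_pos: [0.5402, -0.0208, 0.2117]
tool_rot: [0.462, 0.535, -0.462, 0.535]
force: [-0.4, -0.3, -3.0]
finger_gap: 0.321
t 50.30 tcp [ 0.5402 -0.0208  0.2117] yaw 8.4 gap 0.321 F [-0.4 -0.3 -3. ] q [-0.25  0.44  1.67  0.    1.04 -0.39]
```

```bash
python3 -m crank '[[0.02,0.008,0,0.0008,0],[0.02,0.008,0,0,0],[0.02,0,0,0,0],[0.02,0,0,0,0]]'; python3 -m crank '[[0.02,0.008,0,0,0],[0.02,0.008,0,0,0],[0.02,0,0,0,0]]'; python3 -c "
from h import *
st()"; python3 -m crank '[[0.02,0.006,0,0,0],[0.02,0.006,0,0,0],[0.02,0,0,0,0]]'; python3 -c "
from h import *
st()"
```

```text
t: 50.7
tcp_pos: [0.5399, -0.0215, 0.1953]
tool_rot: [0.462, 0.536, -0.463, 0.535]
force: [-1.3, 0.8, -2.8]
finger_gap: 0.318
t: 51.0
tcp_pos: [0.5398, -0.0215, 0.1787]
tool_rot: [0.462, 0.536, -0.463, 0.534]
force: [-0.5, 1.2, -3.2]
finger_gap: 0.317
t 51.00 tcp [ 0.5398 -0.0215  0.1787] yaw 8.4 gap 0.317 F [-0.5  1.2 -3.2] q [-0.25  0.49  1.7  -0.    0.96 -0.39]
t: 51.3
tcp_pos: [0.5402, -0.0215, 0.1671]
tool_rot: [0.462, 0.536, -0.462, 0.535]
force: [0.2, 0.6, -2.5]
finger_gap: 0.324
t 51.30 tcp [ 0.5402 -0.0215  0.1671] yaw 8.4 gap 0.324 F [ 0.2  0.6 -2.5] q [-0.25  0.5   1.71  0.    0.93 -0.39]
```

```bash
python3 -m crank '[[0.02,0.006,0,0,0],[0.02,0.006,0,0,0],[0.02,0,0,0,0]]'; python3 -c "
from h import *
st()"; python3 -m crank '[[0.02,0.005,0,0,0],[0.02,0.005,0,0,0],[0.02,0,0,0,0]]'; python3 -c "
from h import *
st()"
```

```text
t: 51.6
tcp_pos: [0.54, -0.0216, 0.155]
tool_rot: [0.462, 0.536, -0.462, 0.535]
force: [-0.6, 1.5, -3.0]
finger_gap: 0.324
t 51.60 tcp [ 0.54   -0.0216  0.155 ] yaw 8.4 gap 0.324 F [-0.6  1.5 -3. ] q [-0.25  0.52  1.72 -0.    0.9  -0.39]
t: 51.9
tcp_pos: [0.5401, -0.0216, 0.1452]
tool_rot: [0.462, 0.536, -0.462, 0.535]
force: [-0.0, 0.9, -3.3]
finger_gap: 0.32
t 51.90 tcp [ 0.5401 -0.0216  0.1452] yaw 8.4 gap 0.320 F [-0.   0.9 -3.3] q [-0.25  0.54  1.73 -0.    0.88 -0.39]
```

```bash
python3 -m crank '[[0.02,0.005,0,0,0],[0.02,0.005,0,0,0],[0.02,0,0,0,0]]'; python3 -c "
from h import *
st()"; python3 -m crank '[[0.02,0.003,0,0,0],[0.02,0,0,0,0]]'; python3 -c "
from h import *
st()"
```

```text
t: 52.2
tcp_pos: [0.5401, -0.0216, 0.1352]
tool_rot: [0.462, 0.535, -0.462, 0.535]
force: [0.6, 1.4, -3.6]
finger_gap: 0.321
t 52.20 tcp [ 0.5401 -0.0216  0.1352] yaw 8.4 gap 0.321 F [ 0.6  1.4 -3.6] q [-0.25  0.55  1.73 -0.    0.86 -0.39]
t: 52.4
tcp_pos: [0.5405, -0.0216, 0.1327]
tool_rot: [0.462, 0.535, -0.462, 0.535]
force: [-0.3, 1.1, -2.4]
finger_gap: 0.32
t 52.40 tcp [ 0.5405 -0.0216  0.1327] yaw 8.4 gap 0.320 F [-0.3  1.1 -2.4] q [-0.25  0.56  1.74 -0.    0.85 -0.39]
```

```bash
python3 -m crank '[[0.02,0.002,0,0,0],[0.02,0,0,0,0]]'; python3 -m crank '[[0.02,0.002,0,0,0],[0.02,0,0,0,0]]'; python3 -c "
from h import *
st()"
```

```text
t: 52.6
tcp_pos: [0.5407, -0.0217, 0.131]
tool_rot: [0.462, 0.535, -0.462, 0.535]
force: [-0.1, 1.4, -2.1]
finger_gap: 0.32
t: 52.8
tcp_pos: [0.5408, -0.0221, 0.1309]
tool_rot: [0.462, 0.535, -0.462, 0.536]
force: [-3.3, 1.6, 10.2]
finger_gap: 0.319
t 52.80 tcp [ 0.5408 -0.0221  0.1309] yaw 8.4 gap 0.319 F [-3.3  1.6 10.2] q [-0.25  0.56  1.74 -0.    0.84 -0.39]
```

```bash
python3 -m crank '[[0.02,-0.001,0,0,0],[0.055,0,0,0,0],[0.064,0,0,0,0],[0.064,0,0,0,0]]';python3 -m crank '[[0.064,-0.03,0,0,0],[0.064,-0.04,0,0,0],[0.064,-0.04,0,0,0],[0.064,-0.03,0,0,0],[0.064,0,0,0,0]]';  python3 -m crank '[[0.064,0,0,0,0],[0.064,0,0,0,0]]'; python3 - <<'E'
from h import *
import pickle
s=manip.sense();d=shot("wrist","w29"); st()
C=cloud(d)
for lo,hi,nm in [(.056,.064,"base"),(.064,.073,"bed"),(.112,.1215,"cover"),(.1215,.13,"collar"),(.145,.165,"head")]:
    m=(C[...,2]>lo)&(C[...,2]<hi)&(C[...,0]>.4)&(C[...,0]<.65)&(abs(C[...,1]+.02)<.12)
    if m.sum()<10: continue
    P=C[m]; cc,w,h,a=rect(P[:,:2]); print(nm,m.sum(),"z %.4f"%np.median(P[:,2]),np.round(cc,4),"%.3f %.3f %.1f"%(w,h,a))
e=shot("scene","s4")
c=e["image"][120:320,220:420]; cv2.imwrite("pics/s4c.png",cv2.resize(c,None,fx=3,fy=3))
E
```

```text
t: 53.2
tcp_pos: [0.5409, -0.0219, 0.13]
tool_rot: [0.462, 0.535, -0.462, 0.535]
force: [0.4, -0.7, -0.3]
finger_gap: 0.748
t: 53.7
tcp_pos: [0.5436, -0.0224, 0.2747]
tool_rot: [0.464, 0.532, -0.46, 0.539]
force: [0.7, -0.3, -0.2]
finger_gap: 0.75
t: 53.9
tcp_pos: [0.5395, -0.0214, 0.2685]
tool_rot: [0.462, 0.536, -0.463, 0.534]
force: [0.3, 0.2, -0.1]
finger_gap: 0.753
t 53.95 tcp [ 0.5394 -0.0214  0.2683] yaw 8.4 gap 0.749 F [-0.6  0.7  0.2] q [-0.25  0.37  1.6  -0.    1.18 -0.39]
base 2046 z 0.0605 [ 0.54   -0.0221] 0.170 0.100 -81.5
bed 7943 z 0.0685 [ 0.5399 -0.0216] 0.166 0.090 -81.5
cover 10569 z 0.1185 [ 0.5394 -0.0202] 0.151 0.074 -81.4
collar 1286 z 0.1243 [ 0.5395 -0.0207] 0.151 0.072 -81.4
head 2103 z 0.1545 [0.6101 0.0083] 0.169 0.089 46.3
```

View pics/w29.png

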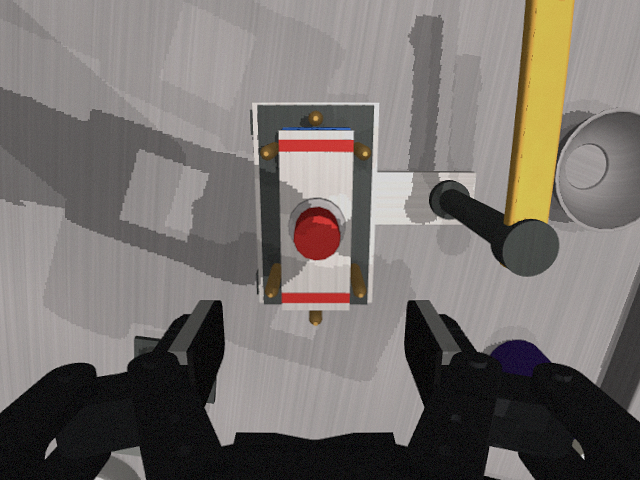

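View pics/s4c.png

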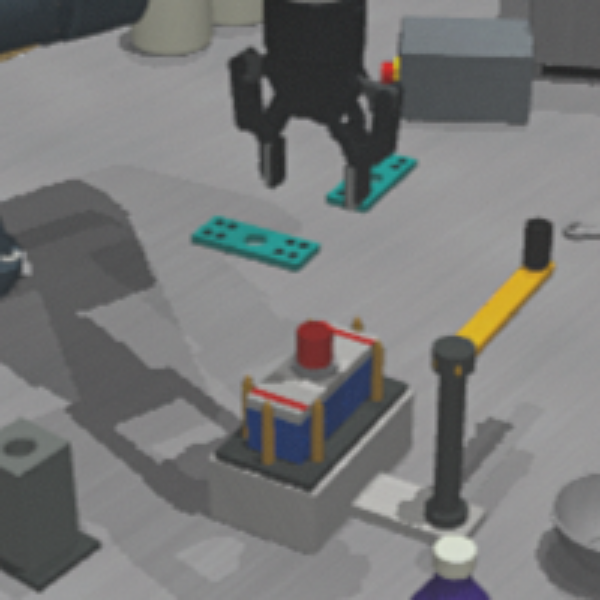

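```bash
python3 - <<'E'
from h import *
plan(.6405,.149,.3,8.4)
E
```

```text
from [ 0.5395 -0.0214  0.2682] yaw 8.4 tilt 0.22 turn 0.0 q6n -0.13 n=5
[-0.0064, 0.0249, -0.0308, -0.0]
[-0.0064, 0.0249, -0.0308, -0.0]
[-0.0064, 0.025, -0.0308, -0.0]
[-0.0064, 0.025, -0.0308, -0.0]
[-0.0064, 0.025, -0.0308, -0.0]
```

```bash
python3 -m crank '[[0.07,-0.0064,0.025,-0.0308,0],[0.07,-0.0064,0.025,-0.0308,0],[0.07,-0.0064,0.025,-0.0308,0],[0.07,-0.0064,0.025,-0.0308,0],[0.07,-0.0064,0.025,-0.0308,0]]'; python3 -m crank '[[0.07,0,0,0,0],[0.07,0,0,0,0],[0.07,0,0,0,0]]'; python3 - <<'E'
from h import *
s=manip.sense();d=shot("wrist","w30"); st()
C=cloud(d)
m=(C[...,2]>.206)&(C[...,2]<.218)&(np.hypot(C[...,0]-.64,C[...,1]-.15)<.05)
P=C[m]; cc,r=cv2.minEnclosingCircle(np.float32(P[:,:2])); print("knob",np.round(cc,4),r,np.median(P[:,2]))
m=(C[...,2]>.166)&(C[...,2]<.177)&(C[...,0]>.6)&(C[...,0]<.69)&(C[...,1]>-.05)&(C[...,1]<.2)
P=C[m]; cc2,w,h,a=rect(P[:,:2]); print("arm",cc2,w,h,a)
plan(cc[0],cc[1],.186,a+90)
E
```

```text
t: 54.5
tcp_pos: [0.6419, 0.1502, 0.3005]
tool_rot: [0.461, 0.536, -0.463, 0.534]
force: [0.7, -0.7, -0.3]
finger_gap: 0.82
t: 54.8
tcp_pos: [0.6407, 0.148, 0.3006]
tool_rot: [0.461, 0.536, -0.463, 0.534]
force: [-0.7, -1.1, 0.7]
finger_gap: 0.816
t 54.85 tcp [0.6408 0.1477 0.3009] yaw 8.3 gap 0.818 F [-0.2 -0.1 -0.3] q [ 0.06  0.51  1.26 -0.    1.37 -0.09]
knob [0.6408 0.1498] 0.012154641561210155 0.21220337213159146
arm [0.64928204 0.07731792] 0.17775699496269226 0.032867591828107834 -80.11689281463623
from [0.6408 0.1477 0.3009] yaw 8.3 tilt 0.16 turn 1.6 q6n -0.11 n=3
[0.0383, 0.0001, -0.0007, -0.009]
[0.0383, 0.0001, -0.0007, -0.009]
[0.0383, 0.0001, -0.0007, -0.009]
```

View pics/w30.png

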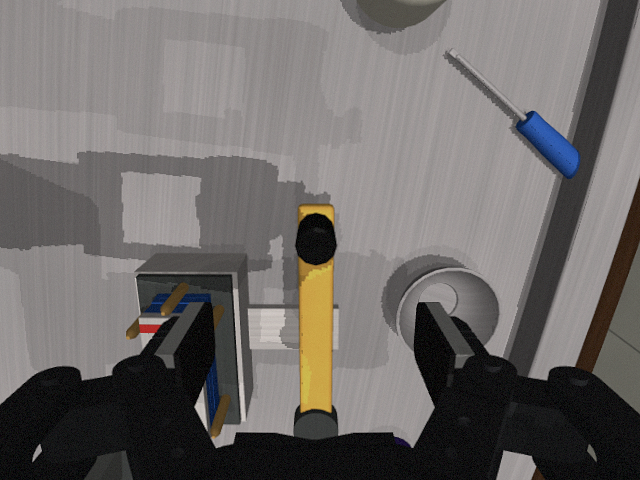

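```bash
python3 -m crank '[[0.07,0.038,0,-0.0007,0],[0.07,0.038,0,-0.0007,0],[0.07,0.037,0,-0.0007,0],[0.05,0,0,0,0],[0.032,0,0,0,0]]' 40 ; python3 -m crank '[[0.030,0,0,0,0],[0.028,0,0,0,0],[0.028,0,0,0,0]]'; python3 - <<'E'
from h import *
st()
hx=np.array([.6634,-.0034]); s=manip.sense(); v=s["tcp_pos"][:2]-hx; print(np.hypot(*v),np.degrees(np.arctan2(v[1],v[0])))
E
```

```text
t: 55.35
tcp_pos: [0.6412, 0.15, 0.1891]
tool_rot: [0.462, 0.535, -0.463, 0.535]
force: [-0.3, -0.5, 0.3]
finger_gap: 0.487
t: 55.65
tcp_pos: [0.6425, 0.151, 0.1911]
tool_rot: [0.463, 0.534, -0.461, 0.536]
force: [-1.0, -0.5, 0.4]
finger_gap: 0.329
t 55.65 tcp [0.6425 0.151  0.1911] yaw 8.4 gap 0.329 F [-1.  -0.5  0.4] q [ 0.06  0.62  1.38  0.    1.14 -0.08]
0.15580949698896804 97.69303193952618
```

```bash
python3 -m crank '[[0.028,0.001,-0.009,0.0005,-0.058],[0.028,0.001,-0.0175,0.001,-0.113],[0.028,0,-0.0175,0.001,-0.113],[0.028,0,-0.0175,0.001,-0.113],[0.028,0,-0.0175,0.001,-0.113]]'; python3 - <<'E'
from h import *
hx=np.array([.6634,-.0034]); s=manip.sense(); v=s["tcp_pos"][:2]-hx; print(np.hypot(*v),np.degrees(np.arctan2(v[1],v[0])),psi(s))
E
python3 -m crank '[[0.028,0,-0.0175,0.001,-0.113],[0.028,0,-0.0175,0.001,-0.113],[0.028,0,-0.0175,0.001,-0.113],[0.028,0,-0.0175,0.001,-0.113],[0.028,0,-0.0,0.0,0]]';python3 - <<'E'
from h import *
st()
hx=np.array([.6634,-.0034]); s=manip.sense(); v=s["tcp_pos"][:2]-hx; print(np.hypot(*v),np.degrees(np.arctan2(v[1],v[0])),psi(s))
E
```

```text
t: 56.15
tcp_pos: [0.5699, 0.1206, 0.1883]
tool_rot: [0.311, 0.634, -0.31, 0.636]
force: [1.6, 0.0, -0.5]
finger_gap: 0.332
0.15525834928542115 127.01772274897398 37.88199020656991
t: 56.65
tcp_pos: [0.5248, 0.0654, 0.188]
tool_rot: [0.163, 0.688, -0.163, 0.688]
force: [0.2, 0.8, 0.4]
finger_gap: 0.328
t 56.65 tcp [0.5248 0.0654 0.188 ] yaw 63.4 gap 0.328 F [0.2 0.8 0.4] q [-0.09  0.46  1.72 -0.    0.96 -1.19]
0.15469745841693702 153.59060587912865 63.37988030319607
```

```bash
python3 -m crank '[[0.028,0,-0.0175,0.001,-0.113],[0.028,0,-0.0175,0.001,-0.113],[0.028,0,-0.0175,0.001,-0.113],[0.028,0,-0.0175,0.001,-0.113],[0.028,0,-0.009,0.0005,-0.058]]'; python3 -m crank '[[0.028,0,0,0,0],[0.028,0,0,0,0]]'; python3 - <<'E'
from h import *
st()
hx=np.array([.6634,-.0034]); s=manip.sense(); v=s["tcp_pos"][:2]-hx; print(np.hypot(*v),np.degrees(np.arctan2(v[1],v[0])),psi(s))
E
```

```text
t: 57.15
tcp_pos: [0.5101, -0.0106, 0.1877]
tool_rot: [-0.017, 0.706, 0.017, 0.707]
force: [-0.6, 0.7, 0.4]
finger_gap: 0.327
t: 57.35
tcp_pos: [0.5102, -0.0099, 0.1874]
tool_rot: [-0.016, 0.706, 0.016, 0.707]
force: [-0.2, 0.3, 0.2]
finger_gap: 0.324
t 57.35 tcp [ 0.5102 -0.0099  0.1874] yaw 92.5 gap 0.324 F [-0.2  0.3  0.2] q [-0.24  0.44  1.76  0.    0.94 -1.85]
0.15336023991336303 -177.58242935945418 92.54478166080708
```

```bash
python3 -m crank '[[0.028,0,-0.009,0.0002,-0.05],[0.028,0,-0.007,0.0002,-0.05],[0.028,0,-0.002,0,0],[0.028,0,0,0,0],[0.028,0,0,0,0]]'; python3 -c "
from h import *
st()"; python3 -m crank '[[0.028,0,-0.002,0,0],[0.028,0,0,0,0]]';python3 -c "
from h import *
st()"
```

```text
t: 57.85
tcp_pos: [0.5114, -0.0277, 0.1871]
tool_rot: [-0.052, 0.705, 0.052, 0.705]
force: [-0.2, -0.6, -0.4]
finger_gap: 0.329
t 57.85 tcp [ 0.5114 -0.0277  0.1871] yaw 98.4 gap 0.329 F [-0.2 -0.6 -0.4] q [-0.27  0.44  1.76  0.    0.94 -1.99]
t: 58.05
tcp_pos: [0.5114, -0.0295, 0.187]
tool_rot: [-0.051, 0.705, 0.052, 0.705]
force: [-0.2, 2.1, 1.4]
finger_gap: 0.328
t 58.05 tcp [ 0.5114 -0.0295  0.187 ] yaw 98.4 gap 0.328 F [-0.2  2.1  1.4] q [-0.28  0.44  1.76  0.    0.94 -1.99]
```

```bash
python3 -m crank '[[0.028,0,-0.002,0,0],[0.028,0,0,0,0]]';python3 -c "
from h import *
st()"
```

```text
t: 58.25
tcp_pos: [0.5114, -0.0296, 0.187]
tool_rot: [-0.049, 0.705, 0.053, 0.705]
force: [0.7, 8.9, 1.5]
finger_gap: 0.324
t 58.25 tcp [ 0.5114 -0.0296  0.187 ] yaw 98.3 gap 0.324 F [0.7 8.9 1.5] q [-0.28  0.44  1.76  0.01  0.94 -2.  ]
```

```bash
python3 -m crank '[[0.028,0,0.003,0,0],[0.05,0,0,0,0],[0.06,0,0,0,0],[0.06,0,0,0,0],[0.06,-0.03,0,0,0]]'; python3 -m crank '[[0.06,-0.04,0,0,0],[0.06,-0.04,0,0,0],[0.06,0,0,-0.02,0],[0.06,0,0,0,0],[0.06,0,0,0,0]]'; python3 - <<'E'
from h import *
s=manip.sense();d=shot("wrist","w31"); st()
C=cloud(d)
m=(C[...,2]>.206)&(C[...,2]<.218)&(np.hypot(C[...,0]-.51,C[...,1]+.026)<.05)
P=C[m]; cc,r=cv2.minEnclosingCircle(np.float32(P[:,:2])); v=np.array(cc)-[.6634,-.0034]; print("knob",np.round(cc,4),r,np.hypot(*v),np.degrees(np.arctan2(v[1],v[0]))%360,"want 188.4")
plan(.42,.15,.3,98.4)
E
```

```text
t: 58.75
tcp_pos: [0.5087, -0.0288, 0.2142]
tool_rot: [-0.051, 0.708, 0.053, 0.702]
force: [-0.1, -0.1, 1.1]
finger_gap: 0.701
t: 59.25
tcp_pos: [0.4912, -0.0321, 0.2966]
tool_rot: [-0.052, 0.705, 0.052, 0.705]
force: [0.7, 0.1, -1.2]
finger_gap: 0.7
t 59.30 tcp [ 0.4915 -0.0321  0.2963] yaw 98.4 gap 0.703 F [ 0.3  0.3 -0.2] q [-0.29  0.27  1.67  0.    1.2  -2.01]
knob [ 0.5094 -0.0262] 0.011979066766798496 0.1556283898566743 188.42129777461597 want 188.4
from [ 0.4915 -0.0321  0.2963] yaw 98.4 tilt 0.06 turn -0.0 q6n -1.60 n=5
[-0.0007, 0.0381, -0.0088, 0.0]
[-0.0007, 0.0381, -0.0088, 0.0]
[-0.0007, 0.0381, -0.0088, 0.0]
[-0.0007, 0.0381, -0.0088, 0.0]
[-0.0007, 0.0381, -0.0088, 0.0]
```

View pics/w31.png

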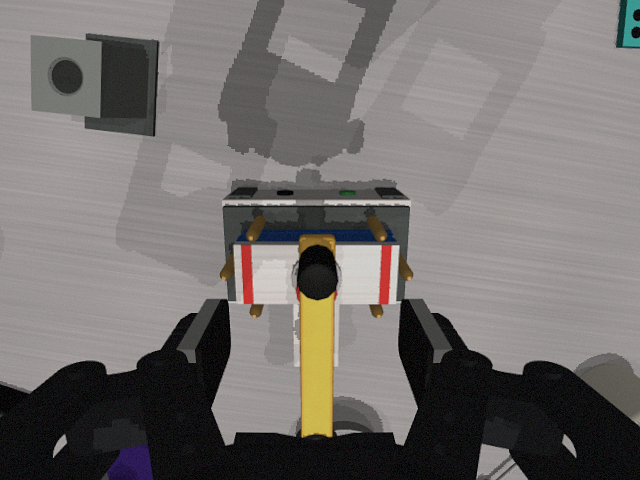

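Keeper at 188.4°, which is its working stop. I'll move the arm clear and take a final look.

```bash
python3 -m crank '[[0.06,-0.001,0.0381,-0.0088,0],[0.06,-0.001,0.0381,-0.0088,0],[0.06,-0.001,0.0381,-0.0088,0],[0.06,-0.001,0.0381,-0.0088,0],[0.06,-0.001,0.0381,-0.0088,0]]'; python3 -m crank '[[0.06,0,0.04,0,0],[0.06,0,0.04,0,0],[0.06,0,0.02,0,0],[0.06,0,0,0,0],[0.06,0,0,0,0]]'; python3 - <<'E'
from h import *
st(); t=shot("top","t5"); e=shot("scene","s5")
c=e["image"][150:330,240:420]; cv2.imwrite("pics/s5c.png",cv2.resize(c,None,fx=3.3,fy=3.3,interpolation=cv2.INTER_CUBIC))
E
```

```text
t: 59.8
tcp_pos: [0.4197, 0.1513, 0.301]
tool_rot: [-0.052, 0.706, 0.052, 0.705]
force: [0.7, 0.4, -0.9]
finger_gap: 0.702
t: 60.3
tcp_pos: [0.4054, 0.2489, 0.301]
tool_rot: [-0.053, 0.706, 0.052, 0.705]
force: [0.1, -0.3, 0.5]
finger_gap: 0.703
t 60.30 tcp [0.4054 0.2489 0.301 ] yaw 98.5 gap 0.703 F [ 0.1 -0.3  0.5] q [ 0.32  0.24  1.7  -0.    1.2  -1.4 ]
```

View pics/t5.png

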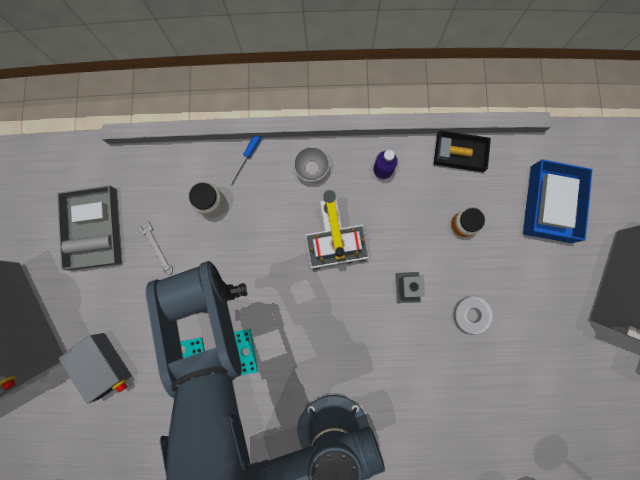

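View pics/s5c.png

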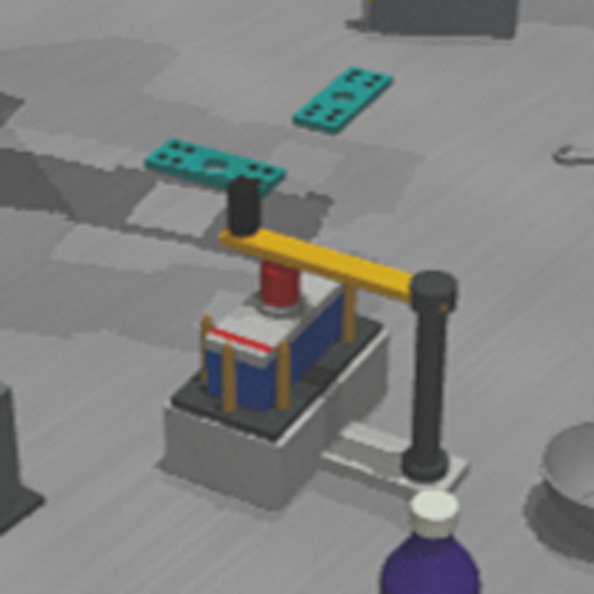

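The final pictures show the pile flat between the posts, the collar on the cover, and the keeper over the pin head (top-view pixel 336,225). All bystanders are upright, the turquoise plates are where they started, and no blue plate is left on the bench.

```bash
python3 -c "
from h import *
print(manip.sign_off()); st()"
```

```text
the job is handed in; nothing more can be done
None
the job is handed in; nothing more can be done
```

The job is finished and handed in at about 60 s of the 210 s allowed. I swung the keeper out to its stop and laid all four blue plates between the posts with the bare cover on top. The pin went in until its collar met the cover, and the keeper is back over it at its working stop.

**Last checks:**
- **Pile:** the cover's top measured 118.5 mm, against 118 mm for four plates plus the cover, and it lies flat.
- **Pin:** the collar's top measured 124.3 mm, which puts it on the cover; contact came at the expected height with about 10 N.
- **Bed:** its measured centre is within about 1 mm of the base's; it started about 4 mm off.
- **Keeper:** it measured 188.4°, exactly the working stop, and took about 9 N there without moving.
- **Bystanders:** everything is upright, and the turquoise look-alikes were not touched.

**Disagreement:** the top camera read positions about 2–3 mm off from the wrist camera. I used the wrist camera for grasping and placing, and everything fitted. No check failed.

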